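# Press the push nut onto the hand truck axle

### The arm

A 6-joint arm with a two-finger parallel gripper is mounted at the origin on the work surface. World frame = base frame: x ahead of the robot, y to its left, z up, the work surface at z = 0. Lengths are in m, angles in rad, forces in N, time in s.
With the tool pointing down it reaches from about 0.325 to 0.775 m from the base axis. Payload 5.5 kg.
Tool frame: the origin (TCP) lies at the very end of the fingers, on their centre line; the grasp point (between the pads) lies 19 mm behind it; z points along the fingers, y is the direction in which the jaws open and shut (so a half turn about z gives the same grasp; the last joint's range is limited). The gripper opens to 85 mm and grips with 20 to 120 N. Pads are 22 mm wide; open, the fingers measure 114 mm over their backs; the gripper's body (76 mm by 85 mm) begins 54 mm behind the grasp point. The pads swing forward as they close: fully open they stand 13 mm farther back than shut.
Start: joints at [-1.354, 0.091, 1.231, -0, 1.82, -0.057], TCP at [0.162, -0.578, 0.231] pointing down, gripper open.
Joint ranges: [-2.87, 2.87], [-0.86, 2.18], [0.17, 2.46], [-1.51, 4.65], [0.06, 2.69], [-2.65, 2.65]. Speed limits (rad/s): [2.57, 2.57, 3.01, 3.14, 3.14, 3.14].

### API

Orientations are given as a rotation vector (axis times angle).
In Python, from cell import r gives the robot as it stands. The module is installed in compiled form; this text tells all that it offers.
- The arm moves only by the tool jog_arm, never from a script. Its argument "motion" is a list of rows, each a list of 2 entries, a list of its own where there are three numbers: the shift along the tool's x, y, z in mm, then the turn, a rotation vector about the tool's x, y, z in degrees. In form: [[[dx, dy, dz], [rx, ry, rz]], ...]. A call has 1 to 8 rows; each row is the pose to reach, as a shift and turn from the pose commanded when the call began, along the tool's axes at that moment; what a row does not reach only later rows make up. A row lasts 1/8 s, in which the tool goes at most 62.5 mm and 10.7 degrees, less where a joint would pass 70% of its speed; a pose out of reach is approached as far as the arm can. A call with a gripper value outside its range is refused whole. "grip" is the opening in per cent of the stroke, from 0 (shut) to 100 (fully open), set as the call begins (left out, the last holds). The fingers move at their own pace and stop on an object; "squeeze" is the grip in N (left out, the last holds). Time passes only in rows, so rows that repeat a pose let the fingers close. It gives the time, the measured TCP pose, the force and the opening at its end, in the units of the state.
- r.sense(): the state, without advancing time (a new reading comes with each control period).
- r.capture(name): name is "scene" or "top" or "wrist"; returns a dict with "frame" (420x560x3 uint8, red, green, blue), "fx", "fy", "cx", "cy" (pixels), "extrinsics" (4x4, takes a point from camera to world coordinates). Camera axes: x right, y up, looking along -z (the intrinsics and any distortion apply to the point x, -y, -z); pixel columns grow to the right and rows downward; lengths in m; the calibration is good to about 2 mm. A picture is of the moment at which its call begins. There is no depth.
- r.hand_in(): hands the job in, once; it reports no verdict.
Trained networks look in the newest picture that a camera, given by its name, has taken for a name from the list of things; names that differ only in an ending like _2 or _b are one class to them, and where a whole thing is asked for, a point or a joint stands for the part that bears it (a point fixed in the world has none). Each returns a list of dicts, best first, with "score" (0 to 1); they miss things now and then, are a little off and sometimes report something else, mostly with a low value. They report only what shows in the picture. A call takes as long as a camera call.
- r.boxes_of(label, camera): "xy" ([column, row] in pixels, amid what is visible of it).
- r.outline_of(label, camera): "region" (420x560 bool, what is visible of it) and "xy" ([column, row] in pixels, amid what is visible of it).
- r.pinpoint(label, camera): "xy" ([column, row] in pixels: a listed point, or the origin of a listed thing).
The state is a dict: "clock": time; "joint_pos": joint angles; "joint_velocities": joint speeds; "effort": joint torques, N m; "tcp_pos": TCP position; "ee_rot": TCP orientation; "wrist_force": force on the tool from outside, world axes, zero at the start; "wrist_torque": the same for the moment, N m; "grip_width": opening from 0.0 (shut) to 1.0 (fully open).
Only numpy, scipy, OpenCV 4.12 (cv2) and the standard library are available. Lean on these libraries where they do the work, as an engineer would, in place of code of your own. Each camera call takes 0.05 s, during which the arm holds its last target.

### The job

Take the orange cup off the end of the wheel's axle and hang it mouth-down on the empty peg of the drain rack, all the way on. Then pick up the push nut and press it straight down the axle, toothed flange first, until it sits fully home, flush on the brass spacer; let go, and leave the other things on the bench where they are.

Things in the scene. Friction and masses are not known exactly. Their poses are not given: they have to be found in the camera images.
- cup_mid (a point): Orange plastic cup, 44 mm outside diameter (47 mm at the lip), 90 mm long, bore 36 mm, closed end 6 mm thick, 70 g. Stands mouth-down over the leaning axle, mouth on the wheel's hub, loose (may lean a few degrees). The point is its centre, 45 mm from either end; z runs from mouth to closed end. Draw it 65 mm or more along the axle to free it.
- nut_mid (a point): Push nut standing on the bench, grey steel with a yellow top, 60 mm tall, 120 g: toothed flange 68 mm in diameter, 7 mm thick at its underside; above it a closed-topped round barrel 46 mm in diameter. Open below, 55 mm deep, 31 mm between the teeth, which fill the lowest 12 mm. The point is its centre, 30 mm above the underside; z runs from the underside to the closed top.
- axle: Fixed stub axle of a red and black wheel (160 mm) in a bench fixture: plain steel shaft 28 mm in diameter, leaning 26 degrees towards the robot's side. Origin on its axis at the face of the brass spacer (34 mm wide, on the 64 mm hub, 6 mm above it), where the nut's underside must end; z runs out along the shaft, y is level. The wheel's outer side lies 11 mm below the origin.
- axle_tip (a point): Middle of the axle's chamfered end, 50 mm out from the spacer's face; axes as the axle's. The nut slips freely over the end until its underside is about 35 mm from the spacer (let go there, it tips); then the teeth bite and it must be pushed along the axis with 8 to 20 N all the way; once bitten it stays where it is left. Home, its centre is 30 mm from the spacer's face.
- peg_tip (a point): Middle of the end of the one empty peg of the white drain rack, fixed: steel, 24 mm in diameter, 110 mm long, leaning 25 degrees towards the robot's side; z runs out along the peg, y is level. A hung cup rests with the inside of its closed end on the tip, its centre about 39 mm back down the peg. Pegs stand 110 mm apart; the other two carry fixed blue and grey cups.
- cup: The orange cup itself; origin at the centre of its mouth, z towards the closed end.
- sprayer: White closed bottle with red cap, 68 mm diameter, 170 mm tall; origin at the middle of its underside. A bystander, to be left where it is.
- jar: Closed jar, 70 mm diameter, 90 mm tall; origin at the middle of its underside. A bystander, to be left where it is.
- tape: Brown tape roll lying flat, 100 mm diameter, 48 mm tall; origin at the middle of its underside. A bystander, to be left where it is.
- wrench: Steel spanner lying flat, 200 mm long; origin at the middle of its underside. A bystander, to be left where it is.
- mallet: Hammer lying flat, 260 mm long; origin at the middle of its underside. A bystander, to be left where it is.
- carton: Cardboard carton 130 x 150 x 100 mm; origin at the middle of its underside. A bystander, to be left where it is.
- driver: Screwdriver lying flat, 190 mm long; origin at the middle of its underside. A bystander, to be left where it is.

How it is judged:
By the outcome, as a careful person would: the job done as asked, in the order asked, and still so for the second after the job is handed in, with the robot touching nothing.
It also fails if it takes over 69 s, if anything falls off the work surface, if the arm or the gripper's body presses on something with over 40 N, if the wrist force passes 120 N, or if a joint passes its speed limit or range.

## Working session

There is one attempt and no reset: what is moved stays moved. The work goes in short steps, Python scripts to look and compute and a tool call to move; the robot and the scene stay as the last step left them, time stands still between calls to the robot, and variables do not carry over. Pictures are saved under pics/ and viewed, and the job is handed in when it is done.

Besides the shell and the picture viewer there is one more tool, called in YAML: its name, and indented under it one key for each argument. jog_arm: Moves the arm, as the interface text tells. Its arguments: {"type":"object","properties":{"motion":{"type":"array","items":{"type":"array"}},"grip":{"type":"number"},"squeeze":{"type":"number"}},"required":["motion"]}

```bash
mkdir -p pics
python3 - <<'E'
from cell import r
import cv2, numpy as np, pickle
s=r.sense(); print({k:np.round(v,3) for k,v in s.items()})
d={}
for c in ("scene","top","wrist"):
    p=r.capture(c); cv2.imwrite(f"pics/{c}0.png",p["frame"][:,:,::-1]); print(c,p["fx"],p["fy"],p["cx"],p["cy"],[k for k in p]); print(np.round(p["extrinsics"],3))
    for l in ["cup_mid","nut_mid","axle","axle_tip","peg_tip","cup"]:
        print(l,[(np.round(q["xy"],1).tolist(),round(q["score"],2)) for q in r.pinpoint(l,c)][:3])
E
```

```text
{'clock': np.float64(0.0), 'joint_pos': array([-1.354,  0.092,  1.232, -0.   ,  1.82 , -0.057]), 'joint_velocities': array([-0.   ,  0.001, -0.001, -0.   , -0.001, -0.001]), 'effort': array([-2.0000e-03, -4.5873e+01, -4.1803e+01, -0.0000e+00,  1.2000e-02,
       -0.0000e+00]), 'tcp_pos': array([ 0.162, -0.577,  0.23 ]), 'ee_rot': array([-3.11 , -0.428,  0.   ]), 'wrist_force': array([-0.851,  0.027,  0.099]), 'wrist_torque': array([ 0.008,  0.007, -0.016]), 'grip_width': np.float64(1.0)}
scene 423.8528002949075 423.8528002949075 286.3664796134117 212.72463272460598 ['frame', 'fx', 'fy', 'cx', 'cy', 'extrinsics']
[[ 0.889 -0.345  0.302  0.866]
 [ 0.459  0.672 -0.581 -0.622]
 [-0.002  0.655  0.756  0.93 ]
 [ 0.     0.     0.     1.   ]]
cup_mid [([325.9, 143.1], 0.58), ([312.9, 128.6], 0.45)]
nut_mid [([259.7, 213.9], 0.78)]
axle [([332.0, 151.0], 0.62), ([331.6, 155.0], 0.49)]
axle_tip [([324.3, 141.6], 0.93)]
peg_tip [([261.1, 234.1], 0.86), ([358.7, 148.6], 0.27)]
cup [([332.3, 154.5], 0.87)]
top 411.7530573938471 411.7530573938471 276.4206165256155 209.73088415854022 ['frame', 'fx', 'fy', 'cx', 'cy', 'extrinsics']
[[ 0.008  0.996 -0.094  0.43 ]
 [-1.     0.006 -0.024 -0.004]
 [-0.024  0.094  0.995  1.334]
 [ 0.     0.     0.     1.   ]]
cup_mid [([208.7, 207.3], 0.61)]
nut_mid [([275.9, 246.8], 0.66), ([208.3, 198.1], 0.61)]
axle [([205.6, 201.3], 0.67)]
axle_tip [([206.7, 206.6], 0.7)]
peg_tip [([332.9, 203.8], 0.52)]
cup [([208.5, 199.7], 0.9)]
wrist 323.081888271705 323.081888271705 281.6243064607618 211.36197053448873 ['frame', 'fx', 'fy', 'cx', 'cy', 'extrinsics']
[[ 0.27   0.916  0.295  0.237]
 [-0.963  0.257  0.083 -0.555]
 [ 0.    -0.307  0.952  0.374]
 [ 0.     0.     0.     1.   ]]
cup_mid []
nut_mid []
axle []
axle_tip []
peg_tip []
cup []
```

View pics/scene0.png

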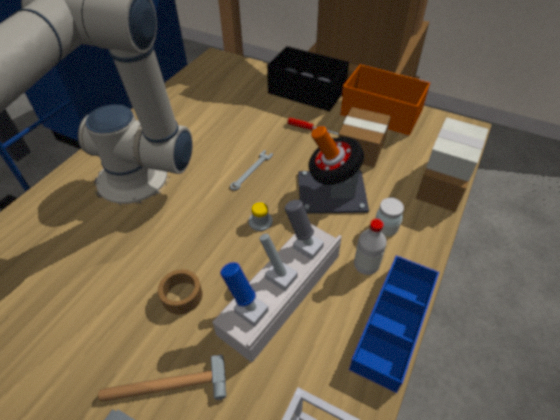

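View pics/top0.png

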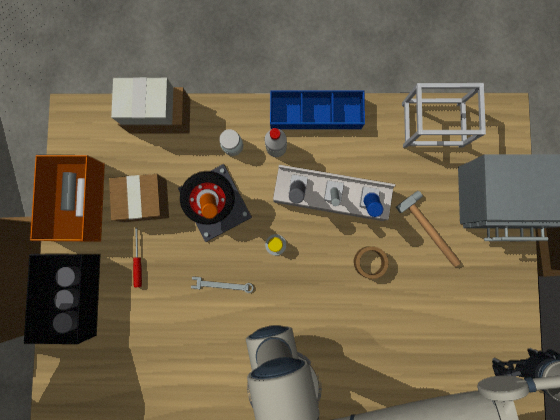

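```bash
cat > h.py <<'E'
import numpy as np, cv2
from scipy.spatial.transform import Rotation as R
from scipy.optimize import least_squares
def ray(p,xy):
    d=np.array([(xy[0]-p["cx"])/p["fx"],-(xy[1]-p["cy"])/p["fy"],-1.]); E=np.array(p["extrinsics"])
    d=E[:3,:3]@d; return E[:3,3],d/np.linalg.norm(d)
def proj(p,X):
    E=np.array(p["extrinsics"]); c=E[:3,:3].T@(np.asarray(X)-E[:3,3])
    return np.array([p["cx"]+p["fx"]*c[0]/-c[2], p["cy"]-p["fy"]*c[1]/-c[2]])
def tri(obs):
    A=np.zeros((3,3));b=np.zeros(3)
    for p,xy in obs:
        o,d=ray(p,xy);M=np.eye(3)-np.outer(d,d);A+=M;b+=M@o
    X=np.linalg.solve(A,b); return X,[np.round(proj(p,X)-xy,1).tolist() for p,xy in obs]
def onz(p,xy,z):
    o,d=ray(p,xy); return o+d*(z-o[2])/d[2]
def crop(p,x0,y0,w,h,k,name):
    im=cv2.resize(p["frame"][y0:y0+h,x0:x0+w,::-1],None,fx=k,fy=k,interpolation=cv2.INTER_CUBIC)
    cv2.imwrite(name,im)
E
python3 - <<'E'
from cell import r
from h import *
s=r.capture("scene");t=r.capture("top")
for l in ["cup_mid","nut_mid","axle","axle_tip","peg_tip","cup"]:
    a=r.pinpoint(l,"scene");b=r.pinpoint(l,"top")
    for q in a[:2]:
        for w in b[:2]:
            X,e=tri([(s,q["xy"]),(t,w["xy"])]); print(l,np.round(X,4),e,round(q["score"],2),round(w["score"],2))
crop(s,200,100,200,150,4,"pics/s1.png");crop(t,160,150,200,150,4,"pics/t1.png")
crop(t,180,160,100,100,6,"pics/t1b.png")
E
```

```text
cup_mid [0.5485 0.2046 0.199 ] [[1.5, -0.3], [0.7, 1.3]] 0.86 0.7
cup_mid [0.4249 0.2153 0.1583] [[-37.7, -4.1], [-11.7, -36.2]] 0.86 0.5
cup_mid [0.4795 0.1337 0.1791] [[37.0, -14.1], [26.5, 26.6]] 0.65 0.7
cup_mid [ 0.309   0.2057 -0.0062] [[-0.2, 0.0], [-0.1, -0.2]] 0.65 0.5
axle [0.5674 0.2236 0.1642] [[-1.6, 0.3], [-0.7, -1.3]] 0.69 0.83
axle_tip [0.54   0.2126 0.2003] [[0.0, -0.0], [0.0, 0.0]] 0.62 0.88
peg_tip [ 0.5519 -0.1327  0.1856] [[-1.0, 0.1], [-0.4, -0.6]] 0.87 0.5
cup [0.565  0.2341 0.1442] [[-0.6, 0.1], [-0.3, -0.5]] 0.61 0.71
cup [0.5575 0.2243 0.1469] [[-4.4, 0.6], [-2.0, -3.8]] 0.61 0.61
```

View pics/s1.png

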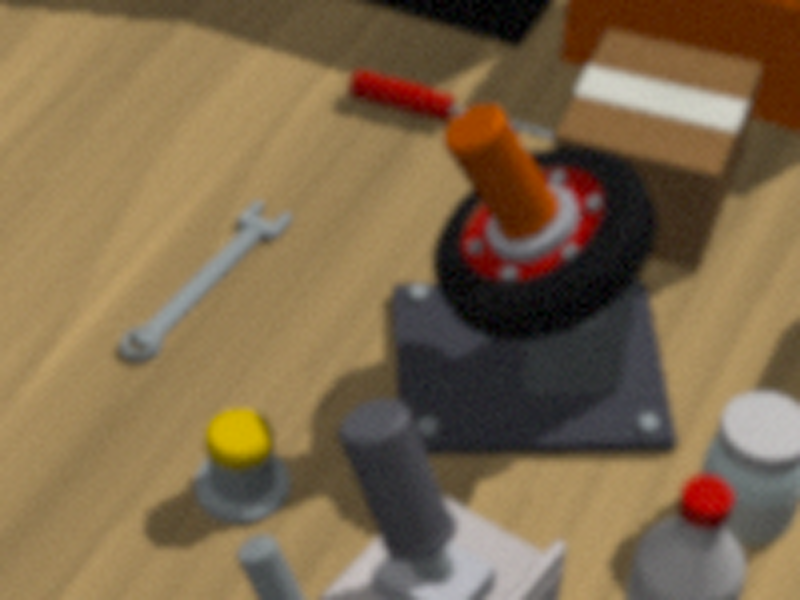

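View pics/t1.png

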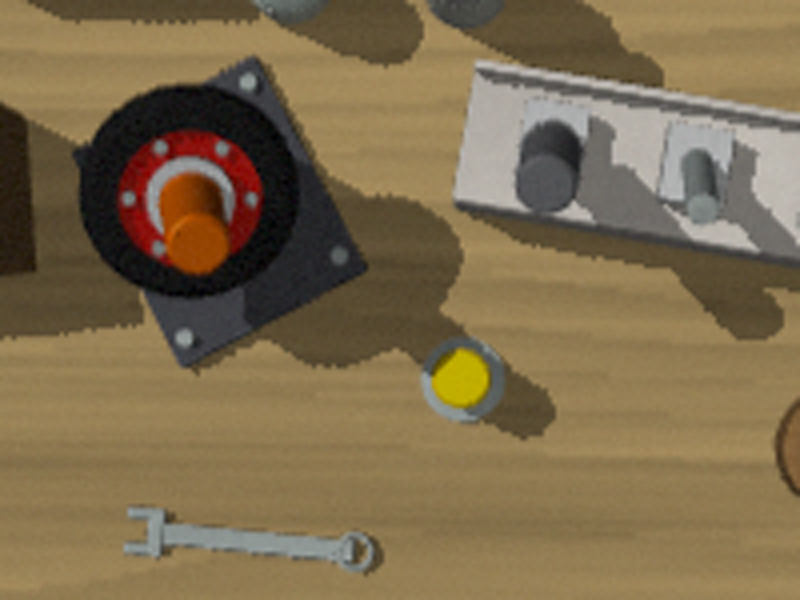

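```bash
cat >> h.py <<'E'
def frame(az,lean):
    "z axis leaning by lean towards azimuth az (world); y level"
    h=np.array([np.cos(az),np.sin(az),0]); z=np.sin(lean)*h+np.cos(lean)*np.array([0,0,1.])
    y=np.array([-h[1],h[0],0]); x=np.cross(y,z); return np.c_[x,y,z]
def hull(p,o,M,secs):
    a=np.linspace(0,2*np.pi,40,endpoint=False);P=[]
    for zz,rad in secs:
        P+= [proj(p,o+M@np.array([rad*np.cos(t),rad*np.sin(t),zz])) for t in a]
    return cv2.convexHull(np.array(P,np.float32)[:,None])
def contour(mask,k=1):
    m=mask.astype(np.uint8); c,_=cv2.findContours(m,cv2.RETR_EXTERNAL,cv2.CHAIN_APPROX_NONE)
    c=max(c,key=cv2.contourArea)[:,0].astype(float)
    # push half pixel outward approx
    ctr=c.mean(0)
    return c
def sub(mask):
    "subpixel boundary: upsample blurred mask"
    k=4; m=cv2.resize(mask.astype(np.float32),None,fx=k,fy=k,interpolation=cv2.INTER_LINEAR)
    c,_=cv2.findContours((m>0.5).astype(np.uint8),cv2.RETR_EXTERNAL,cv2.CHAIN_APPROX_NONE)
    c=max(c,key=cv2.contourArea)[:,0].astype(float); return (c+0.5)/k-0.5
def dist(c,H): return np.array([cv2.pointPolygonTest(H,(float(x),float(y)),True) for x,y in c])
E
python3 - <<'E'
from cell import r
from h import *
s=r.capture("scene");t=r.capture("top")
np.save("s.npy",s,allow_pickle=True);np.save("t.npy",t,allow_pickle=True)
M={}
for l in ["cup","nut_mid","axle","peg_tip"]:
    for n in("scene","top"):
        q=r.outline_of(l,n)
        for i,w in enumerate(q[:2]):
            ys,xs=np.where(w["region"]); print(l,n,round(w["score"],2),w["region"].sum(),xs.min(),xs.max(),ys.min(),ys.max())
            M[l,n,i]=w["region"]
np.save("M.npy",M,allow_pickle=True)
for k,v in M.items():
    if k[2]==0:
        f=(s if k[1]=="scene" else t)["frame"][:,:,::-1].copy()
        f[v]=f[v]//2+np.array([127,0,127],np.uint8); ys,xs=np.where(v); cx,cy=int(xs.mean()),int(ys.mean())
        cv2.imwrite(f"pics/m_{k[0]}_{k[1]}.png",cv2.resize(f[max(0,cy-35):cy+35,cx-35:cx+35],(280,280)))
E
cd pics; python3 -c "
import cv2,numpy as np,glob
L=[[cv2.imread(f'm_{l}_{n}.png') for l in ['cup','nut_mid','axle','peg_tip']] for n in ('scene','top')]
z=np.zeros((280,280,3),np.uint8)
im=np.vstack([np.hstack([z if i is None else cv2.resize(i,(200,200)) for i in r]+[]) if False else np.hstack([cv2.resize(z if i is None else i,(200,200)) for i in r]) for r in L]);cv2.imwrite('mm.png',im)"
```

```text
cup scene 0.77 579 311 339 126 159
cup top 0.58 346 200 217 193 217
nut_mid scene 0.74 477 248 271 202 230
nut_mid top 0.8 325 266 285 235 254
nut_mid top 0.56 507 265 286 128 156
axle scene 0.88 1743 307 363 136 184
axle top 0.64 2071 180 235 171 223
peg_tip scene 0.81 491 260 286 234 276
peg_tip top 0.44 136 331 339 187 205
```

View pics/mm.png

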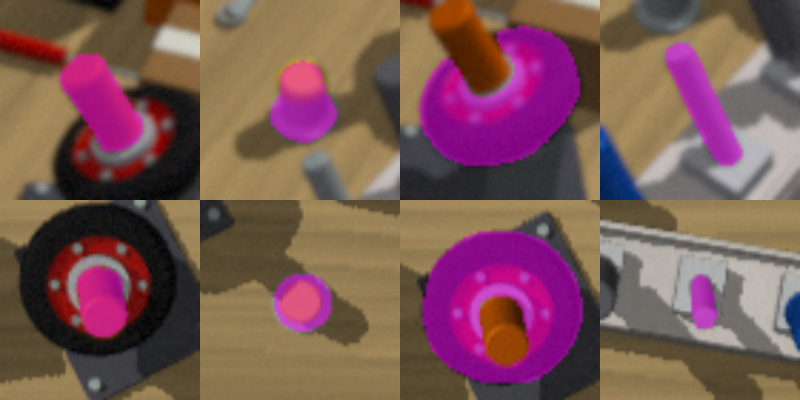

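Run:
```python
from h import *
s=np.load("s.npy",allow_pickle=True).item();t=np.load("t.npy",allow_pickle=True).item();M=np.load("M.npy",allow_pickle=True).item()
def fit(l,secs,x0,f):
    C=[(s,sub(M[l,"scene",0])),(t,sub(M[l,"top",0]))]
    def res(x):
        o,F=f(x); return np.concatenate([np.max([dist(c,hull(p,o,F,q)) for q in secs],0)/np.sqrt(len(c)) for p,c in C])
    b=least_squares(res,x0,x_scale=[.01]*3+[.1]*(len(x0)-3) if len(x0)>2 else 1.0,diff_step=1e-3,loss="soft_l1",f_scale=.1)
    n=len(C[0][1]);print(l,"rms",np.sqrt(np.sum(res(b.x)[:n]**2)),np.sqrt(np.sum(res(b.x)[n:]**2)))
    return b.x
g=lambda x:(x[:3],frame(x[3],x[4]))
cup=[[(0,.0235),(.004,.0235),(.006,.022),(.09,.022)]]
x=fit("cup",cup,np.array([.565,.23,.15,np.radians(-150),.45]),g);print("cup mouth",np.round(x[:3],4),np.degrees(x[3:]),"mid",x[:3]+.045*g(x)[1][:,2])
x2=fit("cup",cup,x[:4],lambda y:(y[:3],frame(y[3],np.radians(26))));print("cup 26",np.round(x2,4),np.degrees(x2[3]))
x=fit("peg_tip",[[(-.105,.012),(0,.012)]],np.array([.55,-.13,.185,np.radians(-150),.44]),g);print("peg",np.round(x[:3],4),np.degrees(x[3:]))
x=fit("peg_tip",[[(-.105,.012),(0,.012)]],x[:4],lambda y:(y[:3],frame(y[3],np.radians(25))));print("peg25",np.round(x[:3],4),np.degrees(x[3:]))
x=fit("nut_mid",[[(0,.034),(.007,.034)],[(0,.023),(.06,.023)]],np.array([.44,.0]),lambda y:(np.array([y[0],y[1],0]),np.eye(3)));print("nut",x)
for th in(.02,.03,.04):
  x=fit("axle",[[(-.011-.006,.080),(-.011-th+.006,.08),(-.011,.07),(-.011-th,.07)]],np.array([.57,.22,.15,np.radians(-150)]),lambda y:(y[:3],frame(y[3],np.radians(26))));print("axle",th,np.round(x[:3],4),np.degrees(x[3:]))
```

```text
cup rms 0.4504541338816308 0.4869051590520227
cup mouth [0.5673 0.2258 0.1518] [-148.29634034   27.3796318 ] mid [0.5496557  0.21493394 0.19178356]
cup rms 0.5821602353231785 0.41997909402451006
cup 26 [ 0.5663  0.2254  0.1514 -2.5779] -147.70356096004124
peg_tip rms 0.5148434532476759 0.428201705180588
peg [ 0.5609 -0.1397  0.19  ] [-190.77637247   25.51013037]
peg_tip rms 0.5472109680424704 0.39905826636827646
peg25 [ 0.5613 -0.1399  0.1902] [-190.50019375]
nut_mid rms 0.8441230818251404 0.5803253448785505
nut [0.44289295 0.02981861]
axle rms 5.495380315375006 0.8109493944269643
axle 0.02 [0.5714 0.2255 0.1432] [-151.43698907]
axle rms 5.394721983002535 0.6209168008656474
axle 0.03 [0.5686 0.2267 0.147 ] [-162.07811745]
axle rms 5.361924878945859 0.48442010368918637
axle 0.04 [0.566  0.2288 0.1509] [-172.50592354]
```

Run:
```python
from cell import r
from h import *
q=r.sense();T=R.from_rotvec(q["ee_rot"]).as_matrix();print(q["clock"],np.round(T,3))
```

```text
2.25 [[ 0.963  0.27   0.   ]
 [ 0.27  -0.963 -0.   ]
 [ 0.     0.    -1.   ]]
```

```bash
cat >> h.py <<'E'
def toolrot(F): return np.c_[-F[:,1],-F[:,0],-F[:,2]]
def plan(q,p,T):
    T0=R.from_rotvec(q["ee_rot"]).as_matrix()
    return np.round(T0.T@(p-q["tcp_pos"])*1000,1), np.round(np.degrees(R.from_matrix(T0.T@T).as_rotvec()),2)
CUP=(np.array([.567,.2256,.1516]),frame(np.radians(-148),np.radians(27)))
PEG=(np.array([.5611,-.1398,.1901]),frame(np.radians(-190.6),np.radians(25.2)))
E
python3 - <<'E'
from cell import r
from h import *
q=r.sense();o,F=CUP
p=o+F[:,2]*.165;print(p,plan(q,p,toolrot(F)))
E
```

```text
[0.50347405 0.18590458 0.29861608] (array([ 535. , -642.9,  -67.3]), array([ -18.72,   24.99, -104.09]))
```

jog_arm:
  motion:
    - [[535,-643,-67],[-18.7,25,-104.1]]
    - [[535,-643,-67],[-18.7,25,-104.1]]
    - [[535,-643,-67],[-18.7,25,-104.1]]
    - [[535,-643,-67],[-18.7,25,-104.1]]
    - [[535,-643,-67],[-18.7,25,-104.1]]
    - [[535,-643,-67],[-18.7,25,-104.1]]
    - [[535,-643,-67],[-18.7,25,-104.1]]
    - [[535,-643,-67],[-18.7,25,-104.1]]
  grip: 100

```text
clock: 3.25
tcp_pos: [0.3658, -0.1208, 0.2718]
ee_rot: [1.877, 2.217, 0.509]
wrist_force: [0.6, -0.7, 0.7]
grip_width: 0.998
```

Run:
```python
from cell import r
from h import *
q=r.sense();o,F=CUP
p=o+F[:,2]*.165;print(q["clock"],q["tcp_pos"],q["joint_pos"],plan(q,p,toolrot(F)))
```

```text
3.25 [ 0.36583863 -0.12081713  0.27181208] [-0.71850093 -0.74493555  1.86699985  0.35748674  1.80851203 -0.76196151] (array([278.3, 178.5,  66.6]), array([ -3.81,   5.22, -21.44]))
```

jog_arm:
  motion:
    - [[278,178,67],[-3.8,5.2,-21.4]]
    - [[278,178,67],[-3.8,5.2,-21.4]]
    - [[278,178,67],[-3.8,5.2,-21.4]]
    - [[278,178,67],[-3.8,5.2,-21.4]]
    - [[278,178,67],[-3.8,5.2,-21.4]]
    - [[278,178,67],[-3.8,5.2,-21.4]]
    - [[278,178,67],[-3.8,5.2,-21.4]]
    - [[278,178,67],[-3.8,5.2,-21.4]]

```text
clock: 4.25
tcp_pos: [0.5043, 0.1824, 0.2975]
ee_rot: [1.393, 2.492, 0.597]
wrist_force: [-0.3, -0.2, 0.5]
grip_width: 0.998
```

Run:
```python
from cell import r
from h import *
w=r.capture("wrist");cv2.imwrite("pics/w1.png",w["frame"][:,:,::-1])
q=r.sense();o,F=CUP
np.save("w1.npy",w,allow_pickle=True)
p=o+F[:,2]*.165;print(q["clock"],q["tcp_pos"],q["joint_pos"],plan(q,p,toolrot(F)))
for l in ["cup","cup_mid","axle"]:print(l,[(np.round(a["xy"],1),round(a["score"],2)) for a in r.pinpoint(l,"wrist")])
print([proj(w,o+F[:,2]*k) for k in(0,.045,.09)])
```

```text
4.3 [0.50439155 0.1820182  0.2976907 ] [ 0.17507268 -0.4742848   1.67285236  0.16961011  1.50395337 -0.34931048] (array([ 3.8,  1.5, -0.2]), array([-0.1 ,  0.05, -0.42]))
cup [(array([284.2, 189.9]), 0.8)]
cup_mid [(array([ 67.5, 273.2]), 0.46)]
axle []
[array([283.1372312, 189.2767105]), array([283.27913739, 202.20916873]), array([283.47375865, 219.94575394])]
```

View pics/w1.png

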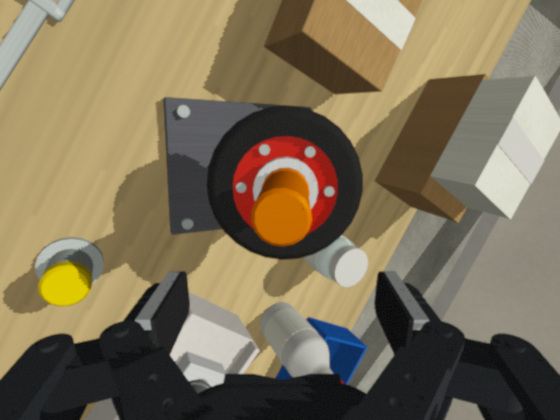

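jog_arm:
  motion:
    - [[3.8,1.5,10],[0,0,-0.4]]
    - [[3.8,1.5,40],[0,0,-0.4]]
    - [[3.8,1.5,70],[0,0,-0.4]]
    - [[3.8,1.5,95],[0,0,-0.4]]
    - [[3.8,1.5,115],[0,0,-0.4]]
    - [[3.8,1.5,122],[0,0,-0.4]]
    - [[3.8,1.5,122],[0,0,-0.4]]

```text
clock: 5.32
tcp_pos: [0.5503, 0.2162, 0.1889]
ee_rot: [1.383, 2.497, 0.596]
wrist_force: [0.1, 0.3, 0.1]
grip_width: 0.995
```

Run:
```python
from cell import r
from h import *
w=r.capture("wrist");cv2.imwrite("pics/w2.png",w["frame"][:,:,::-1])
q=r.sense();o,F=CUP
p=o+F[:,2]*.043;print(q["clock"],q["tcp_pos"],plan(q,p,toolrot(F)),q["wrist_force"])
```

```text
5.375 [0.55052592 0.21623892 0.18989876] (array([-0.8, -0.5, -0.3]), array([-0.08,  0.  ,  0.03])) [-0.19174816  0.15217506 -0.11004894]
```

View pics/w2.png

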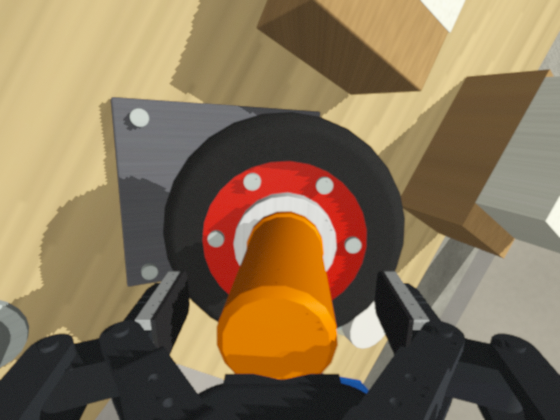

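jog_arm:
  motion:
    - [[0,0,0],[0,0,0]]
    - [[0,0,0],[0,0,0]]
    - [[0,0,0],[0,0,0]]
    - [[0,0,0],[0,0,0]]
    - [[0,0,0],[0,0,0]]
    - [[0,0,0],[0,0,0]]
  grip: 0
  squeeze: 40

```text
clock: 6.12
tcp_pos: [0.5505, 0.2161, 0.1903]
ee_rot: [1.382, 2.496, 0.597]
wrist_force: [-3.7, -2.2, 5.3]
grip_width: 0.507
```

jog_arm:
  motion:
    - [[0,0,-4],[0,0,0]]
    - [[0,0,-15],[0,0,0]]
    - [[0,0,-30],[0,0,0]]
    - [[0,0,-50],[0,0,0]]
    - [[0,0,-75],[0,0,0]]
    - [[0,0,-105],[0,0,0]]
    - [[0,0,-130],[0,0,0]]
    - [[0,0,-130],[0,0,0]]

```text
clock: 7.12
tcp_pos: [0.5006, 0.1848, 0.3091]
ee_rot: [1.38, 2.492, 0.601]
wrist_force: [1.1, 0.0, -0.6]
grip_width: 0.512
```

Run:
```python
from cell import r
from h import *
w=r.capture("wrist");cv2.imwrite("pics/w3.png",w["frame"][:,:,::-1]);np.save("w3.npy",w,allow_pickle=True)
s=r.capture("scene");crop(s,200,80,200,150,4,"pics/s3.png")
t=r.capture("top");crop(t,160,150,200,150,4,"pics/t3.png")
np.save("s3.npy",s,allow_pickle=True);np.save("t3.npy",t,allow_pickle=True)
q=r.sense();print(q["clock"],q["tcp_pos"],q["wrist_force"],q["grip_width"])
for c in("wrist","scene","top"):
  for l in["cup","cup_mid","axle","axle_tip"]:print(c,l,[(np.round(a["xy"],1),round(a["score"],2)) for a in r.pinpoint(l,c)][:2])
```

```text
7.275 [0.50044178 0.18502416 0.30406013] [ 0.03208718  1.04466236 -1.48073371] 0.5133638140428558
wrist cup [(array([286.1, 243.7]), 0.65)]
wrist cup_mid []
wrist axle [(array([280.8, 195.4]), 0.79)]
wrist axle_tip [(array([283.1, 204.3]), 0.82)]
scene cup [(array([311.7, 117.4]), 0.93)]
scene cup_mid [(array([305.2, 108. ]), 0.56)]
scene axle [(array([331.1, 153.1]), 0.89)]
scene axle_tip [(array([322.9, 140.7]), 0.62), (array([313. , 128.6]), 0.55)]
top cup [(array([212.6, 215.9]), 0.59)]
top cup_mid [(array([211.8, 217.5]), 0.57), (array([208.6, 208.4]), 0.33)]
top axle [(array([209.4, 200.9]), 0.83)]
top axle_tip [(array([208.6, 209. ]), 0.81)]
```

View pics/w3.png

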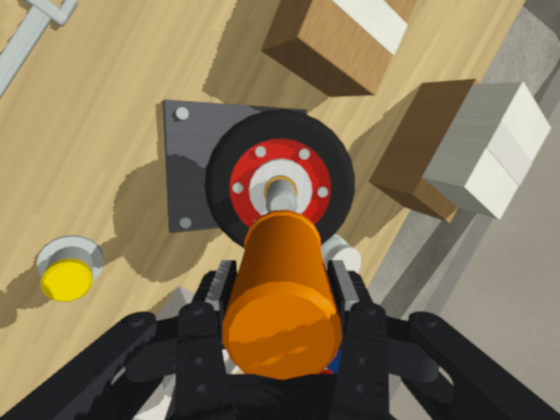

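View pics/s3.png

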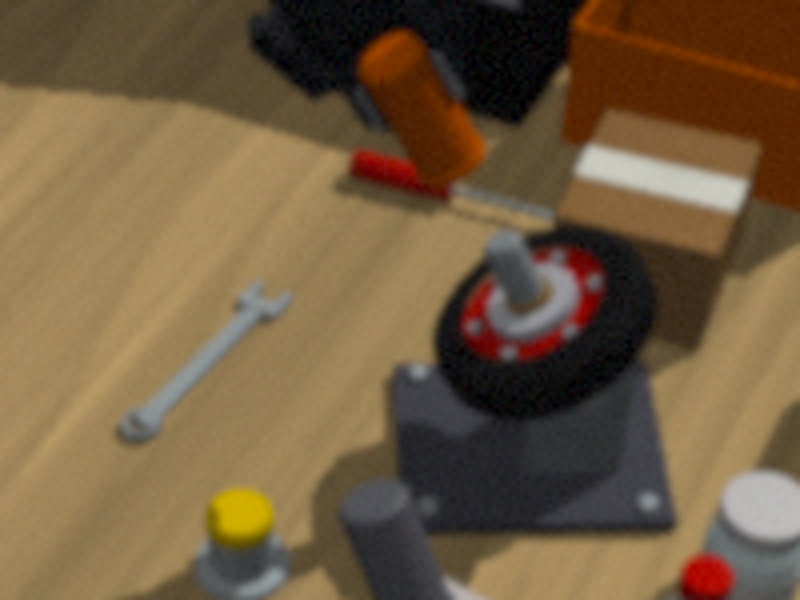

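Run:
```python
from cell import r
from h import *
q=r.sense();T=R.from_rotvec(q["ee_rot"]).as_matrix();P=q["tcp_pos"]
W=[np.load(f+"3.npy",allow_pickle=True).item() for f in "wst"]
def om(f):
    h=cv2.cvtColor(f,cv2.COLOR_RGB2HSV);m=((h[...,0]>4)&(h[...,0]<18)&(h[...,1]>200)&(h[...,2]>60)).astype(np.uint8)
    return m
obs=[]
for w,n,bx in zip(W,("wrist","scene","top"),((200,360,190,390),(280,325,80,130),(190,230,195,240))):
    q2=r.outline_of("cup",n)
    m=q2[0]["region"] if q2 else om(w["frame"])
    c=sub(m); print(n,len(c),c.min(0),c.max(0),q2[0]["score"] if q2 else None)
    obs.append((w,c,n))
secs=[(0,.0235),(.004,.0235),(.006,.022),(.09,.022)]
def f(x):
    o=P+T@np.array([x[0],x[1],x[2]]); z=np.array([x[3],x[4],-1]);z/=np.linalg.norm(z); 
    y=np.cross(z,[1,0,0]);y/=np.linalg.norm(y); return o,T@np.c_[np.cross(y,z),y,z]
def res(x):
    o,F=f(x);out=[]
    for w,c,n in obs:
        d=dist(c,hull(w,o,F,secs))
        out.append(d/np.sqrt(len(c))/(2 if n=="wrist" else 1))
    return np.concatenate(out)
b=least_squares(res,[0,0,.043,0,0],x_scale=[.01]*3+[.1]*2,diff_step=1e-3,loss="soft_l1",f_scale=.05)
print(np.round(b.x,4),b.cost);r0=res(b.x)
o,F=f(b.x);f0=W[0]["frame"][:,:,::-1].copy();cv2.polylines(f0,[hull(W[0],o,F,secs).astype(int)],True,(255,0,0),1)
o,F=f([0,0,.043,0,0]);cv2.polylines(f0,[hull(W[0],o,F,secs).astype(int)],True,(0,255,0),1)
cv2.imwrite("pics/w3o.png",f0)
```

```text
wrist 1885 [221.625 209.625] [341.375 379.375] 0.75
scene 417 [289.625  87.625] [320.375 126.375] 0.63
top 1258 [ 29.625 154.625] [104.375 241.375] None
[ 0.0504  0.048   0.0026 -0.8557 -0.9995] 228.34059826325247Traceback (most recent call last):
  File "<stdin>", line 27, in <module>
  File "<stdin>", line 16, in f
numpy._core._exceptions._UFuncOutputCastingError: Cannot cast ufunc 'divide' output from dtype('float64') to dtype('int64') with casting rule 'same_kind'
```

Top mask was wrong (orange crate); drop it.

```bash
cat > fc.py <<'E'
from cell import r
from h import *
def fitcup(W,names,q,out):
    T=R.from_rotvec(q["ee_rot"]).as_matrix();P=q["tcp_pos"]
    obs=[]
    for w,n in zip(W,names):
        q2=r.outline_of("cup",n)
        if q2 and q2[0]["score"]>.4: obs.append((w,sub(q2[0]["region"]),n)); print(n,q2[0]["score"],q2[0]["xy"])
    secs=[(0,.0235),(.004,.0235),(.006,.022),(.09,.022)]
    def f(x):
        o=P+T@np.array([x[0],x[1],x[2]]); z=np.array([x[3],x[4],-1.]);z/=np.linalg.norm(z)
        y=np.cross(z,[1,0,0]);y/=np.linalg.norm(y); return o,T@np.c_[np.cross(y,z),y,z]
    def res(x):
        o,F=f(x)
        return np.concatenate([dist(c,hull(w,o,F,secs))/np.sqrt(len(c))/(2 if n=="wrist" else 1) for w,c,n in obs])
    b=least_squares(res,[0,0,.043,0,0],x_scale=[.01]*3+[.1]*2,diff_step=1e-3,loss="soft_l1",f_scale=.05)
    print("cup in tool (m, axis)",np.round(b.x,4),b.cost)
    f0=W[0]["frame"][:,:,::-1].copy();o,F=f(b.x);cv2.polylines(f0,[hull(W[0],o,F,secs).astype(int)],True,(255,0,0),1)
    o,F=f([0,0,.043,0,0]);cv2.polylines(f0,[hull(W[0],o,F,secs).astype(int)],True,(0,255,0),1)
    cv2.imwrite(out,f0)
E
python3 - <<'E'
from fc import *
W=[np.load(f+"3.npy",allow_pickle=True).item() for f in "ws"]
fitcup(W,("wrist","scene"),r.sense(),"pics/w3o.png")
E
```

```text
wrist 0.75 [282.3, 305.4]
scene 0.63 [305.1, 107.9]
cup in tool (m, axis) [-0.0039  0.0019  0.0434  0.0558 -0.0065] 0.5135500447068264
```

View pics/w3o.png

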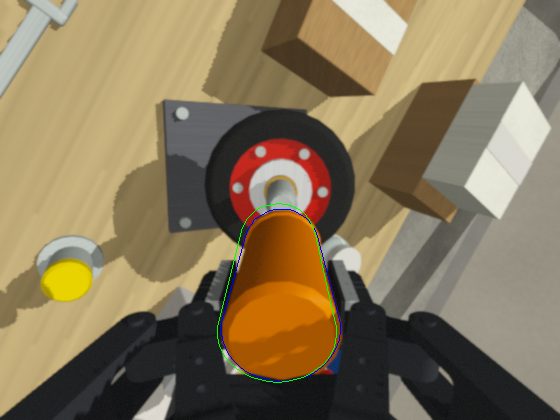

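```bash
cat >> h.py <<'E'
def cuptool(s):
    "tool pose so that cup mouth is s beyond peg tip along peg axis"
    o,F=PEG; x=[-.0035,.0015,.0434,.050,-.005]
    z=np.array([x[3],x[4],-1.]);z/=np.linalg.norm(z)
    T=toolrot(F); # tool such that T@z = F.z
    d=T@z; a=R.align_vectors([F[:,2]],[d])[0].as_matrix(); T=a@T
    return o+F[:,2]*s-T@np.array(x[:3]),T
E
python3 - <<'E'
from cell import r
from h import *
q=r.sense()
for s in(.07,.02,-.084): p,T=cuptool(s);print(s,p,plan(q,p,T))
E
```

```text
0.07 [ 0.51269057 -0.12938918  0.29227663] (array([-273. , -145.6,  -59. ]), array([  0.94, -15.86,  38.33]))
0.02 [ 0.53361625 -0.13330532  0.24703528] (array([-287.4, -152.1,  -11.6]), array([  0.94, -15.86,  38.33]))
-0.084 [ 0.57714165 -0.14145087  0.15293326] (array([-317.4, -165.6,   87.1]), array([  0.94, -15.86,  38.33]))
```

jog_arm:
  motion:
    - [[-40,-20,-45],[0.1,-2,5]]
    - [[-90,-45,-62],[0.3,-5,12]]
    - [[-140,-72,-62],[0.5,-8,20]]
    - [[-190,-100,-60],[0.6,-11,27]]
    - [[-240,-125,-60],[0.8,-14,34]]
    - [[-273,-145.6,-59],[0.9,-15.9,38.3]]
    - [[-273,-145.6,-59],[0.9,-15.9,38.3]]
    - [[-273,-145.6,-59],[0.9,-15.9,38.3]]

```text
clock: 9.12
tcp_pos: [0.5127, -0.129, 0.2925]
ee_rot: [2.146, 1.804, 0.451]
wrist_force: [-0.5, 0.3, 0.4]
grip_width: 0.513
```

Run:
```python
from fc import *
W=[];
r.capture("top");r.capture("top")
for n in("wrist","scene"):W.append(r.capture(n))
q=r.sense();print(q["clock"],q["tcp_pos"],q["grip_width"],q["joint_velocities"])
fitcup(W,("wrist","scene"),q,"pics/w4o.png")
for s in(.07,.02,-.084): p,T=cuptool(s);print(s,plan(q,p,T))
for n in("wrist","scene"):print([(np.round(a["xy"],1),round(a["score"],2)) for a in r.pinpoint("peg_tip",n)][:2])
print([proj(w,PEG[0]) for w in W])
crop(W[1],200,130,200,150,4,"pics/s4.png")
```

```text
9.325 [ 0.51281615 -0.128494    0.29295138] 0.5108742565722906 [-0.00163909 -0.00039519  0.00310998 -0.00094189 -0.00096207  0.00141912]
wrist 0.89 [283.7, 302.6]
scene 0.94 [244.3, 197.2]
cup in tool (m, axis) [-0.0044 -0.0003  0.0471  0.054  -0.0046] 3.025952848072914
0.07 (array([-0.9, -0.2,  0.6]), array([ 0.11, -0.01,  0.12]))
0.02 (array([-3.4, -0.1, 50.5]), array([ 0.11, -0.01,  0.12]))
-0.084 (array([ -8.6,   0.2, 154.4]), array([ 0.11, -0.01,  0.12]))
[(array([284.4, 220.5]), 0.77)]
[(array([263.7, 237.3]), 0.65)]
[array([283.78260338, 216.79156787]), array([264.4213406 , 237.74685688])]
```

View pics/w4o.png

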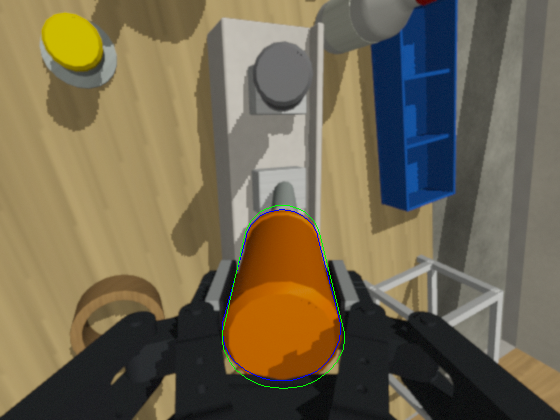

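View pics/s4.png

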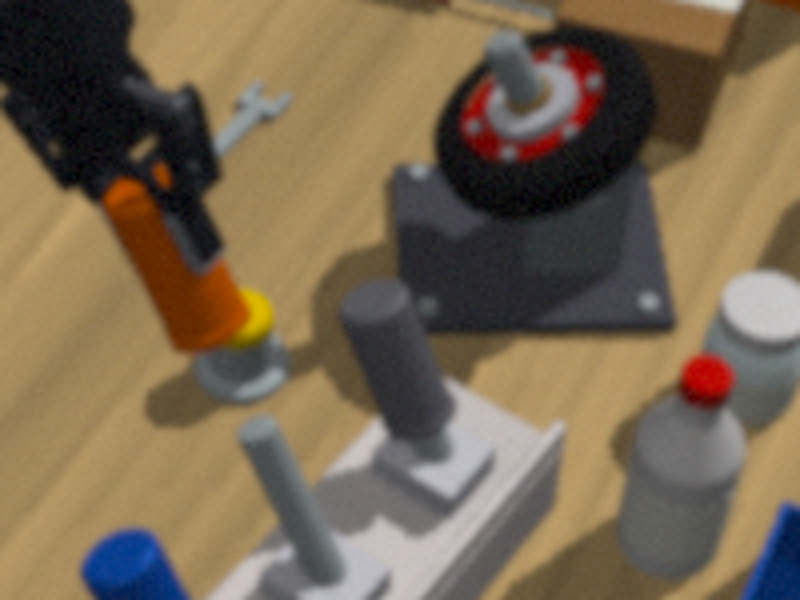

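jog_arm:
  motion:
    - [[-1.9,-0.2,20],[0.1,0,0.1]]
    - [[-2.9,-0.1,40],[0.1,0,0.1]]
    - [[-3.9,-0.1,60],[0.1,0,0.1]]
    - [[-4.6,0,75],[0.1,0,0.1]]
    - [[-5.1,0,85],[0.1,0,0.1]]
    - [[-5.6,0,95],[0.1,0,0.1]]
    - [[-5.6,0,95],[0.1,0,0.1]]

```text
clock: 10.4
tcp_pos: [0.5519, -0.1376, 0.2051]
ee_rot: [2.15, 1.803, 0.448]
wrist_force: [0.6, 0.4, -0.8]
grip_width: 0.507
```

Run:
```python
from fc import *
W=[r.capture("scene"),r.capture("wrist")]
q=r.sense();print(q["clock"],q["tcp_pos"],q["grip_width"],q["wrist_force"])
for s in(-.07,-.084): p,T=cuptool(s);print(s,plan(q,p,T))
crop(W[0],200,130,200,150,4,"pics/s5.png")
```

```text
10.5 [ 0.55211065 -0.13769307  0.20649784] 0.5110784467076204 [ 0.67784242  0.26595094 -0.78264715]
-0.07 (array([-1.3,  0.3, 45.2]), array([-0.01,  0.03, -0.07]))
-0.084 (array([-2. ,  0.4, 59.2]), array([-0.01,  0.03, -0.07]))
```

View pics/s5.png

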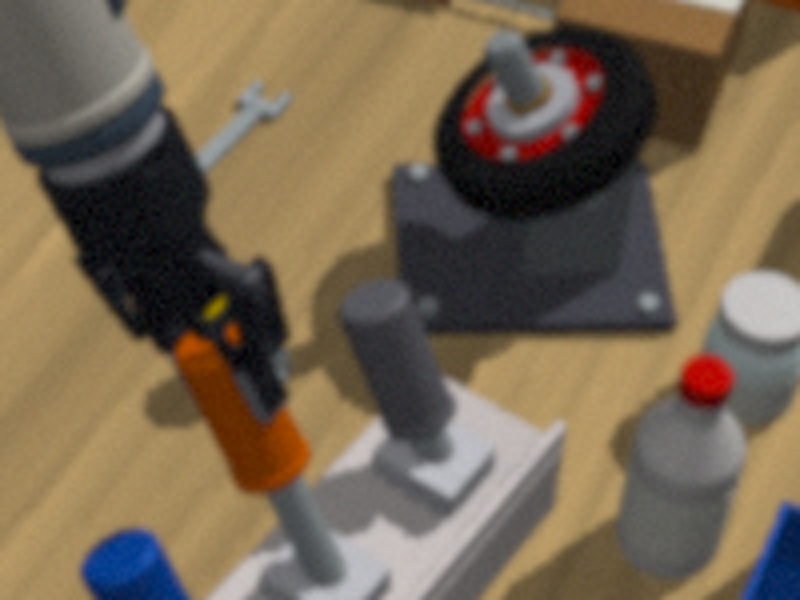

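jog_arm:
  motion:
    - [[-0.5,0.1,15],[0,0,0]]
    - [[-0.9,0.2,30],[0,0,0]]
    - [[-1.2,0.3,42],[0,0,0]]
    - [[-1.5,0.3,49],[0,0,0]]
    - [[-1.7,0.3,53],[0,0,0]]
    - [[-1.7,0.3,53],[0,0,0]]

```text
clock: 11.25
tcp_pos: [0.5744, -0.1409, 0.1578]
ee_rot: [2.149, 1.802, 0.449]
wrist_force: [0.7, 0.1, -0.7]
grip_width: 0.514
```

jog_arm:
  motion:
    - [[0,0,2],[0,0,0]]
    - [[-0.1,0,3.5],[0,0,0]]
    - [[-0.1,0,5],[0,0,0]]

```text
clock: 11.62
tcp_pos: [0.5757, -0.1412, 0.1564]
ee_rot: [2.148, 1.802, 0.448]
wrist_force: [-22.5, 4.2, 17.5]
grip_width: 0.512
```

jog_arm:
  motion:
    - [[0,0,-1.5],[0,0,0]]
    - [[0,0,-1.5],[0,0,0]]

```text
clock: 11.88
tcp_pos: [0.5758, -0.1412, 0.1566]
ee_rot: [2.148, 1.801, 0.449]
wrist_force: [-6.9, 1.9, 7.0]
grip_width: 0.514
```

jog_arm:
  motion:
    - [[0,0,0],[0,0,0]]
    - [[0,0,0],[0,0,0]]
    - [[0,0,0],[0,0,0]]
    - [[0,0,0],[0,0,0]]
    - [[0,0,0],[0,0,0]]
    - [[0,0,0],[0,0,0]]
  grip: 100

```text
clock: 12.62
tcp_pos: [0.5758, -0.1411, 0.1547]
ee_rot: [2.149, 1.802, 0.449]
wrist_force: [0.3, 0.1, 0.4]
grip_width: 1.002
```

Run:
```python
from fc import *
W=[r.capture("scene"),r.capture("wrist")]
q=r.sense();print(q["clock"],q["tcp_pos"],q["grip_width"],q["wrist_force"])
crop(W[0],200,130,200,150,4,"pics/s6.png");cv2.imwrite("pics/w6.png",W[1]["frame"][:,:,::-1])
```

```text
12.725 [ 0.57579103 -0.14109427  0.15473379] 0.9970774400048434 [-0.309448   -0.03931233 -0.00528817]
```

View pics/s6.png

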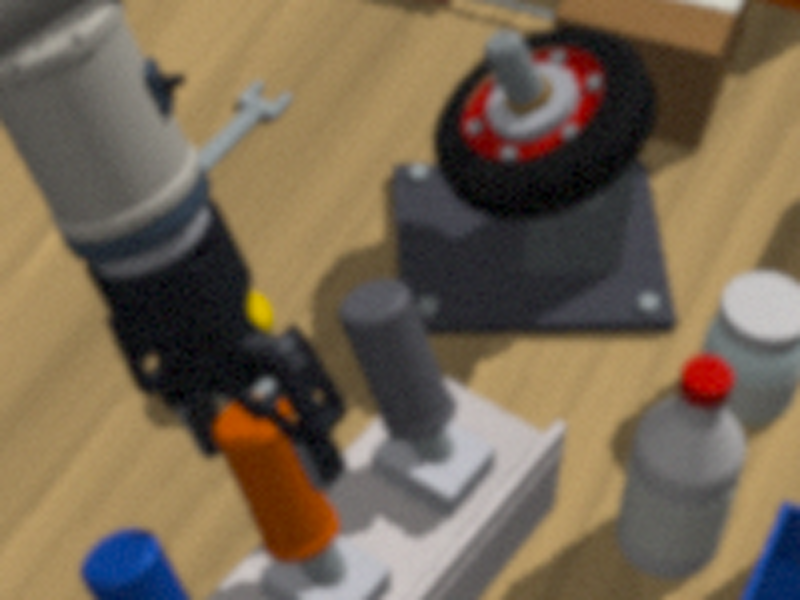

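View pics/w6.png

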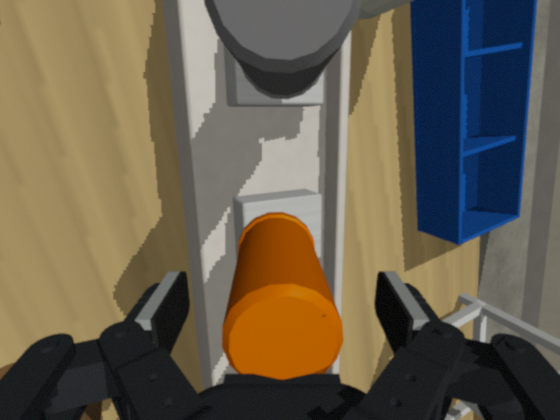

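jog_arm:
  motion:
    - [[0,0,-20],[0,0,0]]
    - [[0,0,-60],[0,0,0]]
    - [[0,0,-110],[0,0,0]]
    - [[0,0,-140],[0,0,0]]
    - [[0,0,-140],[0,0,0]]

```text
clock: 13.35
tcp_pos: [0.5171, -0.1375, 0.2856]
ee_rot: [2.144, 1.798, 0.452]
wrist_force: [-1.0, -0.3, -0.2]
grip_width: 1.002
```

Run:
```python
from fc import *
W=[r.capture("scene"),r.capture("top")]
secs=[(0,.0235),(.004,.0235),(.006,.022),(.09,.022)]
o0,F0=PEG;C=[]
for w,n in zip(W,("scene","top")):
    q2=r.outline_of("cup",n);print(n,[(a["score"],a["xy"]) for a in q2][:2]); C.append((w,sub(q2[0]["region"])))
def res(x): return np.concatenate([dist(c,hull(w,x[:3],frame(x[3],x[4]),secs))/np.sqrt(len(c)) for w,c in C])
b=least_squares(res,np.r_[o0-.084*F0[:,2],np.radians(-190),.44],x_scale=[.01]*3+[.1]*2,diff_step=1e-3,loss="soft_l1",f_scale=.1)
print(b.x,np.degrees(b.x[3:]),b.cost,"rel to tip in peg frame",F0.T@(b.x[:3]-o0))
crop(W[0],200,130,200,150,4,"pics/s7.png");np.save("s7.npy",W[0],allow_pickle=True);np.save("t7.npy",W[1],allow_pickle=True)
q=r.sense();print(q["clock"])
```

```text
scene []Traceback (most recent call last):
  File "<stdin>", line 6, in <module>
IndexError: list index out of range
```

```bash
cat >> h.py <<'E'
AX=(np.array([.5646,.2242,.1570]),frame(np.radians(-148),np.radians(26)))
E
python3 - <<'E'
from cell import r
from h import *
q=r.sense();o,F=AX
p=o+F[:,2]*.15;print(q["clock"],p,plan(q,p,toolrot(F)))
E
```

```text
13.5 [0.50883603 0.1893548  0.29181911] (array([320.8, -56.9, -23.4]), array([ -0.24,  15.49, -38.55]))
```

jog_arm:
  motion:
    - [[50,-9,-25],[0,2,-5]]
    - [[321,-57,-23],[-0.2,15.5,-38.5]]
    - [[321,-57,-23],[-0.2,15.5,-38.5]]
    - [[321,-57,-23],[-0.2,15.5,-38.5]]
    - [[321,-57,-23],[-0.2,15.5,-38.5]]
    - [[321,-57,-23],[-0.2,15.5,-38.5]]
    - [[321,-57,-23],[-0.2,15.5,-38.5]]
    - [[321,-57,-23],[-0.2,15.5,-38.5]]

```text
clock: 14.5
tcp_pos: [0.5089, 0.189, 0.2916]
ee_rot: [1.39, 2.506, 0.576]
wrist_force: [0.1, 0.7, -0.3]
grip_width: 1.0
```

Run:
```python
from fc import *
r.capture("wrist")
W=[r.capture("scene"),r.capture("top"),r.capture("wrist")]
for n,w in zip("stw",W):np.save(n+"8.npy",w,allow_pickle=True)
q=r.sense();print(q["clock"],q["tcp_pos"],q["joint_velocities"]);np.save("q8.npy",q,allow_pickle=True)
cv2.imwrite("pics/w8.png",W[2]["frame"][:,:,::-1])
secs=[(0,.0235),(.004,.0235),(.006,.022),(.09,.022)]
o0,F0=PEG;C=[]
for w,n in zip(W,("scene","top")):
    q2=r.outline_of("cup",n);print(n,[(round(a["score"],2),np.round(a["xy"])) for a in q2][:2]); 
    if q2:C.append((w,sub(q2[0]["region"])))
def res(x): return np.concatenate([dist(c,hull(w,x[:3],frame(x[3],x[4]),secs))/np.sqrt(len(c)) for w,c in C])
b=least_squares(res,np.r_[o0-.084*F0[:,2],np.radians(-190),.44],x_scale=[.01]*3+[.1]*2,diff_step=1e-3,loss="soft_l1",f_scale=.1)
print(b.x,np.degrees(b.x[3:]),b.cost,"rel to tip in peg frame",F0.T@(b.x[:3]-o0))
crop(W[0],200,130,200,150,4,"pics/s8.png")
```

```text
14.7 [0.50924314 0.18833891 0.29303006] [ 0.00141039 -0.00077889 -0.00323788  0.00083449  0.00107581  0.00240467]
scene [(0.85, array([270., 247.]))]
top [(0.53, array([335., 202.]))]
[ 0.58702444 -0.1440635   0.11362414 -3.30433688  0.32732842] [-189.32455759   18.75453675] 0.6186995400920536 rel to tip in peg frame [ 0.00879535 -0.00057809 -0.08038108]
```

View pics/w8.png

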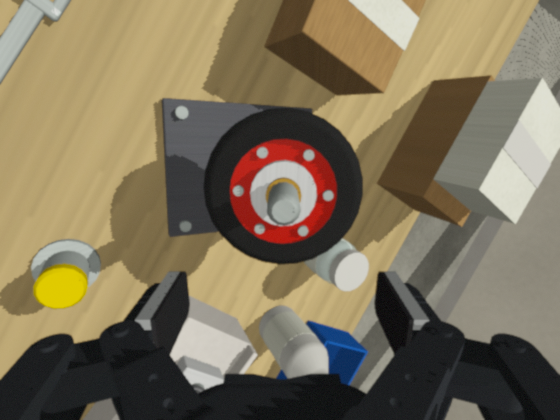

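View pics/s8.png

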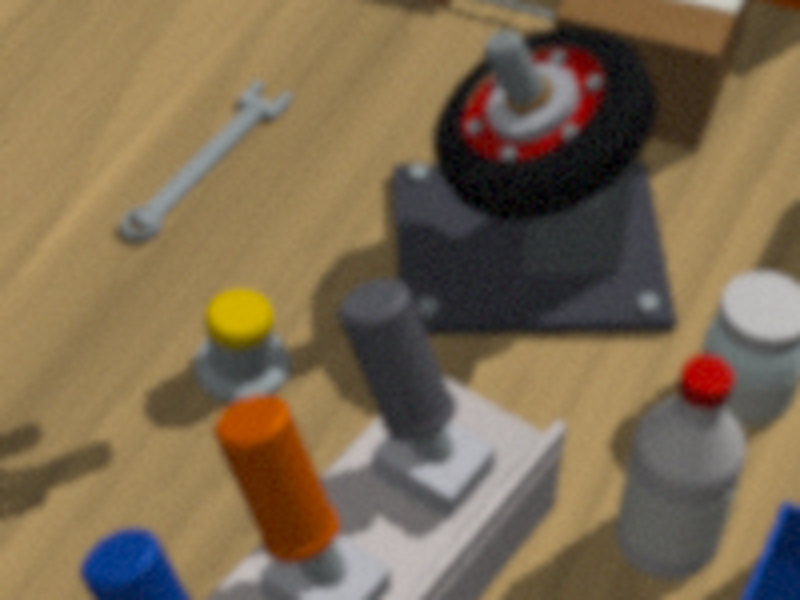

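Run:
```python
from cell import r
from h import *
w=np.load("w8.npy",allow_pickle=True).item()
crop(w,195,105,175,160,4,"pics/w8c.png")
o,F=AX
for n,c in(("wrist",w),("scene",np.load("s8.npy",allow_pickle=True).item()),("top",np.load("t8.npy",allow_pickle=True).item())):
  for l,z in(("axle",0),("axle_tip",.05)):
    print(n,l,[(np.round(a["xy"],1),round(a["score"],2)) for a in r.pinpoint(l,n)][:2],proj(c,o+F[:,2]*z))
im=cv2.imread("pics/w8c.png")
for z,rad,col in((0,.017,(0,255,255)),(-.006,.032,(255,255,0)),(.05,.014,(0,255,0)),(0,.014,(255,0,255)),(-.011,.08,(255,0,0))):
    a=np.linspace(0,6.283,60);P=np.array([proj(w,o+F@np.array([rad*np.cos(t),rad*np.sin(t),z])) for t in a])
    P=(P-[195,105]+.5)*4-.5;cv2.polylines(im,[P.round().astype(int)],True,col,1)
cv2.imwrite("pics/w8d.png",im)
```

```text
wrist axle [(array([282. , 197.4]), 0.59)] [280.90040132 194.8649599 ]
wrist axle_tip [(array([281.8, 210.2]), 0.72)] [280.82459831 211.34416572]
scene axle [(array([333.7, 150. ]), 0.73)] [330.67412418 152.15173557]
scene axle_tip [(array([320. , 141.7]), 0.61)] [323.82865211 139.76628568]
top axle [(array([206.9, 203.7]), 0.97)] [207.33278132 201.11192981]
top axle_tip [(array([207.8, 207.7]), 0.68)] [208.25289351 205.93524842]
```

View pics/w8c.png

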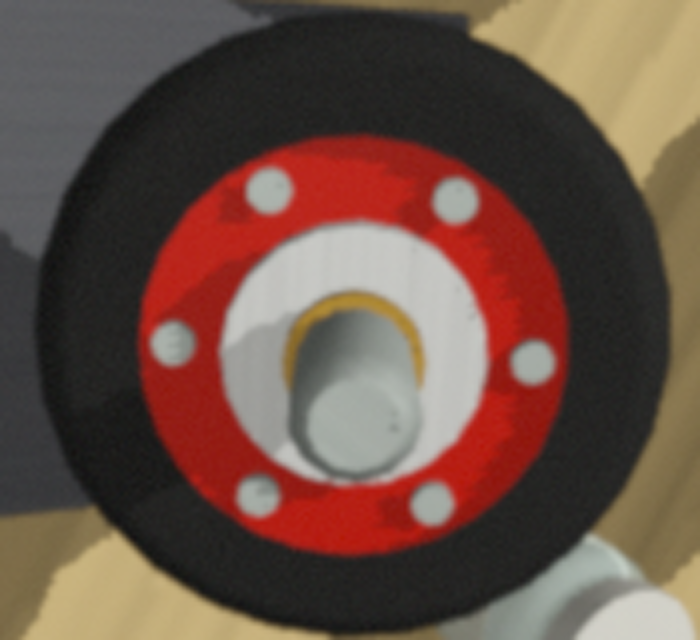

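View pics/w8d.png

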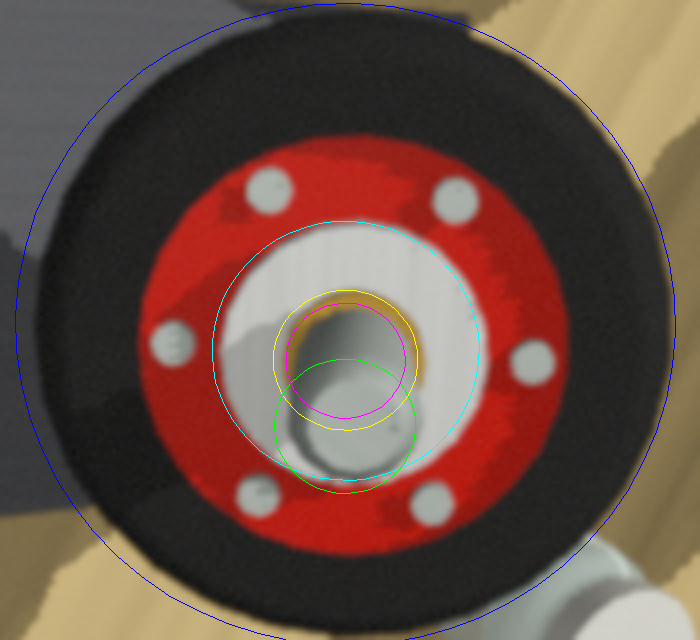

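jog_arm:
  motion:
    - [[0,0,0],[0,0,50]]
    - [[0,0,0],[0,0,50]]
    - [[0,0,0],[0,0,50]]
    - [[0,0,0],[0,0,50]]
    - [[0,0,0],[0,0,50]]
    - [[0,0,0],[0,0,50]]
    - [[0,0,0],[0,0,50]]

```text
clock: 15.98
tcp_pos: [0.5089, 0.1895, 0.2931]
ee_rot: [2.448, 1.783, 0.699]
wrist_force: [0.6, -0.5, -0.2]
grip_width: 1.0
```

Run:
```python
from fc import *
r.capture("top");r.capture("top")
w=r.capture("wrist");np.save("w9.npy",w,allow_pickle=True);q=r.sense();np.save("q9.npy",q,allow_pickle=True)
print(q["clock"],q["tcp_pos"],q["joint_pos"],np.abs(q["joint_velocities"]).max())
cv2.imwrite("pics/w9.png",w["frame"][:,:,::-1])
```

```text
16.125 [0.5089458  0.18947788 0.29308027] [ 0.19637914 -0.44632226  1.65745848  0.15517213  1.50204695  0.53274295] 0.005467862169867678
```

jog_arm:
  motion:
    - [[0,0,0],[0,0,-100]]
    - [[0,0,0],[0,0,-100]]
    - [[0,0,0],[0,0,-100]]
    - [[0,0,0],[0,0,-100]]
    - [[0,0,0],[0,0,-100]]
    - [[0,0,0],[0,0,-100]]
    - [[0,0,0],[0,0,-100]]
    - [[0,0,0],[0,0,-100]]

```text
clock: 17.12
tcp_pos: [0.509, 0.1895, 0.2931]
ee_rot: [0.522, 2.725, 0.435]
wrist_force: [-0.9, -0.4, 0.3]
grip_width: 1.0
```

jog_arm:
  motion:
    - [[0,0,0],[0,0,-14]]
    - [[0,0,0],[0,0,-14]]
    - [[0,0,0],[0,0,-14]]

```text
clock: 17.5
tcp_pos: [0.509, 0.1895, 0.2931]
ee_rot: [0.194, 2.742, 0.372]
wrist_force: [0.5, -0.4, 1.1]
grip_width: 1.003
```

Run:
```python
from fc import *
r.capture("top");r.capture("top")
w=r.capture("wrist");np.save("w10.npy",w,allow_pickle=True);q=r.sense();np.save("q10.npy",q,allow_pickle=True)
print(q["clock"],q["tcp_pos"],q["joint_pos"],np.abs(q["joint_velocities"]).max())
a=cv2.imread("pics/w9.png")[60:340,140:440];b=w["frame"][60:340,140:440,::-1]
cv2.imwrite("pics/w910.png",np.hstack([a,b]))
for f in("8","9","10"):
    w=np.load(f"w{f}.npy",allow_pickle=True).item();q=np.load(f"q{f}.npy",allow_pickle=True).item()
    T=R.from_rotvec(q["ee_rot"]).as_matrix();E=np.array(w["extrinsics"]);print(f,T.T@(E[:3,3]-q["tcp_pos"]),np.degrees(R.from_matrix(T.T@E[:3,:3]).as_rotvec()))
```

```text
17.65 [0.50895931 0.18946323 0.29310092] [ 0.19633428 -0.44634006  1.65744889  0.15519337  1.50202306 -1.20962818] 0.0031062100986316995
8 [ 0.08016175  0.00017247 -0.14270108] [117.60690871 117.61065944  18.53612303]
9 [ 0.07986817 -0.00097345 -0.14288523] [117.62005223 117.59261137  18.47060148]
10 [ 0.07948977  0.00127905 -0.14286955] [117.60241681 117.61449914  18.56372494]
```

View pics/w910.png

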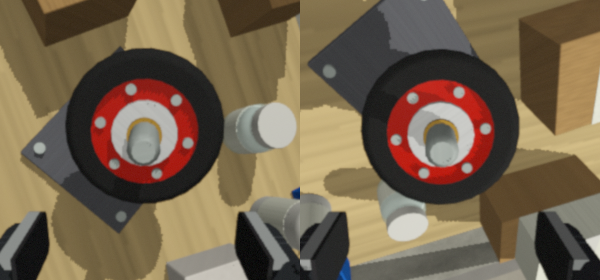

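```bash
cat > axfit.py <<'E'
from h import *
from scipy.ndimage import map_coordinates
V=[np.load(f"w{f}.npy",allow_pickle=True).item() for f in("8","9","10")]
G=[cv2.GaussianBlur(v["frame"].astype(np.float32),(0,0),.8) for v in V]
def chan(g,k):
    if k=="red": return g[...,0]-g[...,1]          # red disc vs others
    if k=="yel": return (g[...,0]+g[...,1])/2-g[...,2]
    return g.mean(2)
def curve(p,o,F,feat,Rr):
    if feat=="red": s=[(-.011,Rr)]
    if feat=="hub": s=[(-.006,.032),(-.011,.032)]
    if feat=="spc": s=[(0,.017)]
    if feat=="tip": s=[(.0,.014),(.048,.014)]
    H=hull(p,o,F,s)[:,0]; n=len(H)
    # resample
    Hc=np.r_[H,H[:1]];L=np.r_[0,np.cumsum(np.linalg.norm(np.diff(Hc,axis=0),axis=1))]
    t=np.linspace(0,L[-1],73)[:-1];P=np.c_[np.interp(t,L,Hc[:,0]),np.interp(t,L,Hc[:,1])]
    d=np.roll(P,-1,0)-np.roll(P,1,0);N=np.c_[d[:,1],-d[:,0]];N/=np.linalg.norm(N,axis=1)[:,None]
    c=P.mean(0); 
    if np.sum(N*(P-c))<0:N=-N
    return P,N
def edges(p,g,o,F,feat,Rr,w):
    P,N=curve(p,o,F,feat,Rr); k={"red":"red","hub":"red","spc":"yel","tip":"gray"}[feat]
    I=chan(g,k); s=np.arange(-w,w+.01,.25)
    X=P[:,None]+s[None,:,None]*N[:,None]
    val=map_coordinates(I,[X[...,1],X[...,0]],order=1)
    gr=np.gradient(val,axis=1)
    sign={"red":-1,"hub":1,"spc":-1,"tip":1}[feat]; gr=gr*sign
    i=gr[:,2:-2].argmax(1)+2;m=gr[np.arange(len(i)),i]
    ok=m>{"red":4,"hub":4,"spc":3,"tip":4}[feat]
    # subpixel
    a,b,c=gr[np.arange(len(i)),i-1],m,gr[np.arange(len(i)),i+1]
    off=s[i]+.25*np.clip((a-c)/(2*(a-2*b+c)-1e-9),-1,1)
    c0=proj(p,o+F[:,2]*(.0));t0=proj(p,o+F[:,2]*.05);ax=(t0-c0)/np.linalg.norm(t0-c0)
    if feat=="tip": ok&= ((P-t0)@ax>-5)
    if feat=="spc": ok&= ((P-c0)@ax<4)
    if feat=="hub": ok&= ((P-c0)@ax<20)
    return P,N,off,ok
def solve(x,feats,w,usebias,views=(0,1,2)):
    # x: o(3), az, Rr, lean, bias camera-translation in cam frame(3)
    E=[]
    for vi in views:
        p=bias(V[vi],x)
        for f in feats:
            P,N,off,ok=edges(p,G[vi],x[:3],frame(x[3],x[5]),f,x[4],w)
            E.append((vi,f,P[ok]+off[ok,None]*N[ok]))
    def res(y):
        out=[]
        z=x.copy();z[:5]=y[:5]
        if usebias: z[5]=y[5];z[6:8]=y[6:8]
        for vi,f,Q in E:
            if len(Q)==0: continue
            H=curvehull(bias(V[vi],z),z,f); out.append(dist(Q,H)/np.sqrt(len(Q)))
        if usebias: out.append(np.r_[(z[5]-np.radians(26))/np.radians(.3)*.3,z[6:8]/.002*.3])
        return np.concatenate(out)
    b=least_squares(res,x.copy(),x_scale=[.01,.01,.01,.1,.01,.1,.01,.01],diff_step=1e-3,loss="soft_l1",f_scale=.1)
    z=x.copy();z[:5]=b.x[:5]
    if usebias:z[5:]=b.x[5:]
    return z,b,E
def curvehull(p,z,f):
    s={"red":[(-.011,z[4])],"hub":[(-.006,.032),(-.011,.032)],"spc":[(0,.017)],"tip":[(0,.014),(.048,.014)]}[f]
    return hull(p,z[:3],frame(z[3],z[5]),s)
def bias(v,x):
    E=np.array(v["extrinsics"]).copy();E[:3,3]+=E[:3,:3]@np.array([x[6],x[7],0]);d=dict(v);d["extrinsics"]=E;return d
if __name__=="__main__":
    x=np.array([.5646,.2242,.1570,np.radians(-148),.05,np.radians(26),0,0])
    F4=["red","hub","spc","tip"]
    x,b,E=solve(x,["red","hub"],7,False);print(np.round(x,4),b.cost)
    for w in(5,4,3,3): x,b,E=solve(x,F4,w,False);
    print("nobias",np.round(x,4),np.degrees(x[3]),b.cost)
    for w in(3,3,3,3): x,b,E=solve(x,F4,w,True);
    print("bias",np.round(x,4),np.degrees(x[3]),np.degrees(x[5]),b.cost)
    for vi in range(3):
        y=x.copy()
        for k in range(3): y,b2,_=solve(y,F4,3,False,(vi,))
        print("view",vi,np.round(y[:5],4),np.degrees(y[3]),b2.cost)
    np.save("ax.npy",x)
    ims=[]
    for vi in range(3):
        im=cv2.resize(V[vi]["frame"][110:260,210:360,::-1],None,fx=4,fy=4,interpolation=cv2.INTER_CUBIC)
        tr=lambda P:((P-[210,110]+.5)*4-.5).round().astype(int)
        for f in F4: cv2.polylines(im,[tr(curvehull(bias(V[vi],x),x,f)[:,0])],True,(0,255,0),1)
        for v2,f,Q in E:
            if v2==vi:
                for c in tr(Q): cv2.circle(im,tuple(int(k) for k in c),2,(255,0,255),-1)
        ims.append(cv2.resize(im,(400,400),interpolation=cv2.INTER_AREA))
    cv2.imwrite("pics/axfit.png",np.hstack(ims[:2]));cv2.imwrite("pics/axfit2.png",ims[2])
E
python3 axfit.py
```

```text
[ 0.5661  0.2247  0.1584 -2.6963  0.0522  0.4538  0.      0.    ] 0.27095091270789673
nobias [ 0.5671  0.2247  0.1569 -2.6879  0.0525  0.4538  0.      0.    ] -154.003127496737 0.9212303818242445
bias [ 5.668e-01  2.245e-01  1.576e-01 -2.690e+00  5.230e-02  4.498e-01
  0.000e+00 -2.000e-04] -154.12497772704012 25.770322001695643 0.8929434202487977
view 0 [ 0.5664  0.2245  0.1581 -2.709   0.0522] -155.21636049090267 0.2068658717691401
view 1 [ 0.5671  0.2246  0.1567 -2.6769  0.0524] -153.37625130430268 0.39814798842777277
view 2 [ 0.5661  0.2244  0.1587 -2.6885  0.0522] -154.04222619221594 0.2434811064600913
```

View pics/axfit.png

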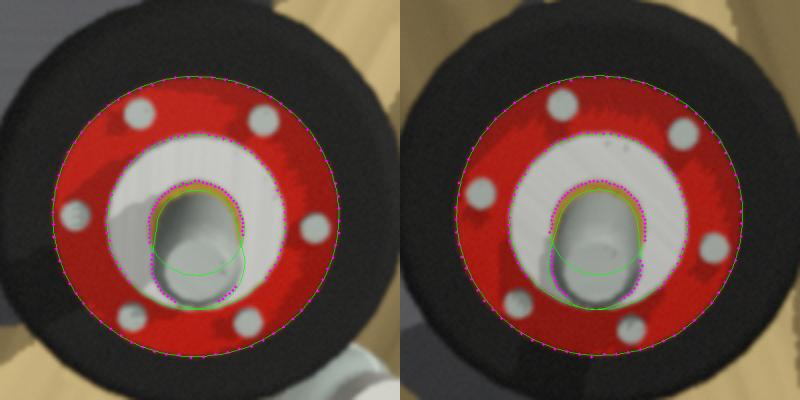

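```bash
sed -i 's/(0,.014),(.048,.014)/(0,.014),(.046,.014),(.05,.010)/; s/(.0,.014),(.048,.014)/(.0,.014),(.046,.014),(.05,.010)/' axfit.py; sed -i 's/ims.append.*/ims.append(cv2.resize(im[160:560,100:500],(400,400)))/' axfit.py; python3 axfit.py
```

```text
[ 0.5661  0.2247  0.1584 -2.6963  0.0522  0.4538  0.      0.    ] 0.27095091270789673
nobias [ 0.5669  0.2246  0.1572 -2.6751  0.0524  0.4538  0.      0.    ] -153.27208021893844 0.6922668434019953
bias [ 5.6650e-01  2.2440e-01  1.5820e-01 -2.6787e+00  5.2200e-02  4.5070e-01
  0.0000e+00 -3.0000e-04] -153.48097362758728 25.821827078551443 0.6498749665983552
view 0 [ 0.5663  0.2243  0.1585 -2.6909  0.0522] -154.17508432597893 0.15595744166144387
view 1 [ 0.5667  0.2244  0.1577 -2.6716  0.0523] -153.07369985846648 0.2920916625412797
view 2 [ 0.566   0.2242  0.159  -2.6791  0.0522] -153.50005943873825 0.17449022201245398
```

View pics/axfit.png

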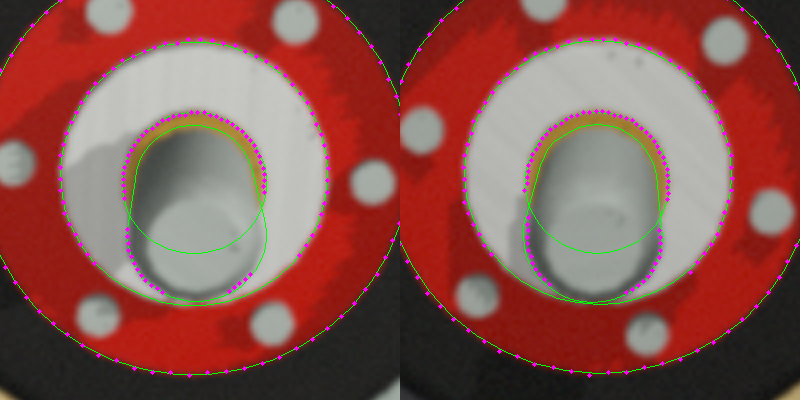

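View pics/axfit2.png

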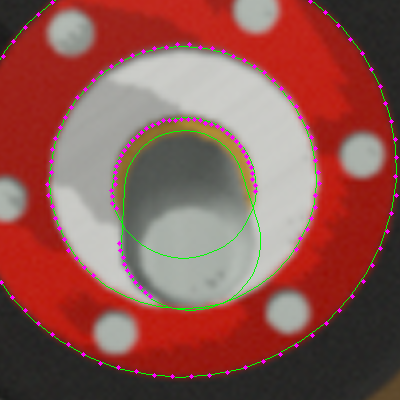

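Run:
```python
from axfit import *
x=np.load("ax.npy");ims=[]
for vi in(0,2):
    c=proj(V[vi],x[:3]+frame(x[3],x[5])[:,2]*.03).astype(int);x0,y0=c[0]-25,c[1]-25
    f=V[vi]["frame"][y0:y0+50,x0:x0+50,::-1].astype(np.float32); f=np.clip((f-40)*1.15,0,255).astype(np.uint8)
    im=cv2.resize(f,None,fx=8,fy=8,interpolation=cv2.INTER_CUBIC);ims.append(im)
cv2.imwrite("pics/z.png",np.hstack(ims))
```

```text
(no output)
```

View pics/z.png

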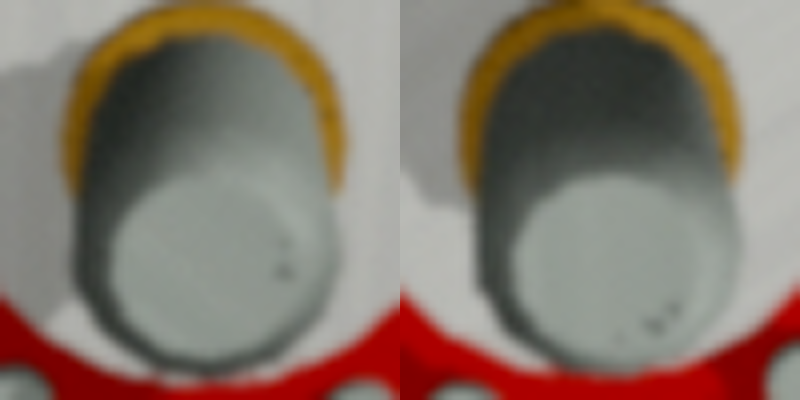

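Run:
```python
from axfit import *
x=np.load("ax.npy")
# wheel-based base fit only
y=x.copy();y[5]=np.radians(26);y[6:]=0
ctr={0:(204.7,266),2:(204.7,265)}
tips={}
for vi in(0,2):
    c=proj(V[vi],x[:3]+frame(x[3],x[5])[:,2]*.03).astype(int);x0,y0=c[0]-25,c[1]-25
    tips[vi]=np.array([x0+(ctr[vi][0]+.5)/8-.5,y0+(ctr[vi][1]+.5)/8-.5])
    print(vi,tips[vi],"pred",proj(V[vi],x[:3]+frame(x[3],x[5])[:,2]*.05))
F3=["red","hub","spc"]
E=None
for it in range(4):
    Es=[]
    for vi in range(3):
        for f in F3:
            P,N,off,ok=edges(V[vi],G[vi],y[:3],frame(y[3],y[5]),f,y[4],4);Es.append((vi,f,P[ok]+off[ok,None]*N[ok]))
    def res(z,full=False):
        zz=np.r_[z,0,0];out=[]
        for vi,f,Q in Es: out.append(dist(Q,curvehull(V[vi],zz,f))/np.sqrt(len(Q)))
        t=z[:3]+frame(z[3],z[5])[:,2]*.05
        tr=[(proj(V[vi],t)-tips[vi]) for vi in tips]
        if full: print("tip res",tr,[np.round(np.sqrt((o**2).sum()),2) for o in out])
        out+=[q for q in tr]; out.append([(z[5]-np.radians(26))/np.radians(.3)*.5])
        return np.concatenate(out)
    b=least_squares(res,y[:6],x_scale=[.01,.01,.01,.1,.01,.1],diff_step=1e-3)
    y=np.r_[b.x,0,0]
res(b.x,True);print(np.round(y,4),np.degrees(y[3]),np.degrees(y[5]))
print("tip",y[:3]+frame(y[3],y[5])[:,2]*.05)
np.save("axf.npy",y)
# independent check with scene/top
s=np.load("s8.npy",allow_pickle=True).item();t=np.load("t8.npy",allow_pickle=True).item()
F=frame(y[3],y[5]);ims=[]
for w in(s,t):
    c=proj(w,y[:3]).astype(int);a,bb=c[0]-33,c[1]-33
    im=cv2.resize(w["frame"][bb:bb+66,a:a+66,::-1],None,fx=6,fy=6,interpolation=cv2.INTER_CUBIC)
    for q in([(-.011,y[4])],[(-.006,.032),(-.011,.032)],[(0,.014),(.0455,.014),(.05,.0095)]):
        cv2.polylines(im,[((hull(w,y[:3],F,q)[:,0]-[a,bb]+.5)*6-.5).round().astype(int)],True,(0,255,0),1)
    ims.append(im)
cv2.imwrite("pics/st8.png",np.hstack(ims))
```

```text
0 [283.15   210.8125] pred [283.77624283 210.01258453]
2 [281.15   212.6875] pred [282.61022056 212.53821873]
tip res [array([0.08773862, 0.13090154]), array([ 0.22750036, -0.00745698])] [np.float64(0.26), np.float64(0.44), np.float64(0.28), np.float64(0.26), np.float64(0.53), np.float64(0.35), np.float64(0.24), np.float64(0.39), np.float64(0.29)]
[ 0.5666  0.2244  0.1577 -2.6379  0.0524  0.4553  0.      0.    ] -151.14062921351993 26.08558060597898
tip [0.54737536 0.21377125 0.20264904]
```

View pics/st8.png

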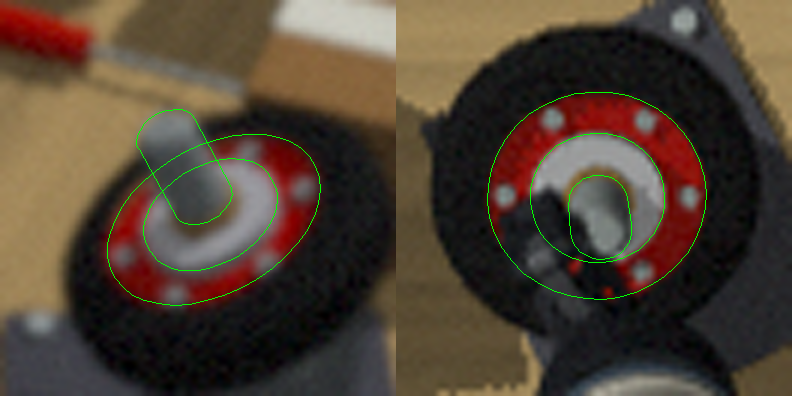

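```bash
cat >> h.py <<'E'
def nutT(az=4): return toolrot(frame(np.radians(180+az),0))
E
python3 - <<'E'
from cell import r
from h import *
q=r.sense();p=np.array([.443,.030,.15]);print(q["clock"],plan(q,p,nutT()),q["tcp_pos"]);print(nutT())
E
```

```text
17.65 (array([  80. , -198.4,   67. ]), array([27.61,  5.43, 76.44])) [0.50895931 0.18946323 0.29310092]
[[-0.06975647  0.99756405 -0.        ]
 [ 0.99756405  0.06975647 -0.        ]
 [-0.         -0.         -1.        ]]
```

jog_arm:
  motion:
    - [[20,-60,0],[4,1,11]]
    - [[45,-115,10],[8,2,22]]
    - [[80,-198,67],[27.6,5.4,76.4]]
    - [[80,-198,67],[27.6,5.4,76.4]]
    - [[80,-198,67],[27.6,5.4,76.4]]
    - [[80,-198,67],[27.6,5.4,76.4]]
    - [[80,-198,67],[27.6,5.4,76.4]]
    - [[80,-198,67],[27.6,5.4,76.4]]

```text
clock: 18.65
tcp_pos: [0.4435, 0.0304, 0.1501]
ee_rot: [-2.146, -2.294, 0.002]
wrist_force: [-0.2, -0.0, 1.0]
grip_width: 1.0
```

jog_arm:
  motion:
    - [[0,0,0],[0,0,0]]
    - [[0,0,0],[0,0,0]]

```text
clock: 18.9
tcp_pos: [0.4432, 0.0303, 0.1501]
ee_rot: [2.138, 2.3, 0.001]
wrist_force: [0.1, 0.5, -0.4]
grip_width: 1.0
```

Run:
```python
from fc import *
r.capture("top")
w=r.capture("wrist");q=r.sense();np.save("w11.npy",w,allow_pickle=True);np.save("q11.npy",q,allow_pickle=True)
print(q["clock"],q["tcp_pos"],q["joint_pos"],plan(q,np.array([.443,.030,.15]),nutT()))
o=r.outline_of("nut_mid","wrist");print([(a["score"],a["xy"]) for a in o])
def hulls(x): return [hull(w,np.array([x[0],x[1],0]),np.eye(3),k) for k in([(0,.034),(.007,.034)],[(0,.023),(.06,.023)])]
im=w["frame"][:,:,::-1].copy()
if o:
    c=sub(o[0]["region"])
    b=least_squares(lambda x:np.max([dist(c,h) for h in hulls(x)],0),[.443,.03],diff_step=1e-3,loss="soft_l1");print(b.x,np.sqrt(2*b.cost/len(c)))
    for h in hulls(b.x):cv2.polylines(im,[h.round().astype(int)],True,(255,0,255),1)
cv2.imwrite("pics/w11.png",im)
```

```text
19.0 [0.44303389 0.0302524  0.1502705 ] [-7.86129430e-03 -3.40087561e-01  1.76995261e+00 -7.87654655e-04
  1.71027018e+00 -8.02557029e-02] (array([-0.2, -0.1,  0.3]), array([0.08, 0.05, 0.14]))
[(0.65, [282.4, 200.8])]
[0.44345175 0.03119672] 0.48952560717287247
```

View pics/w11.png

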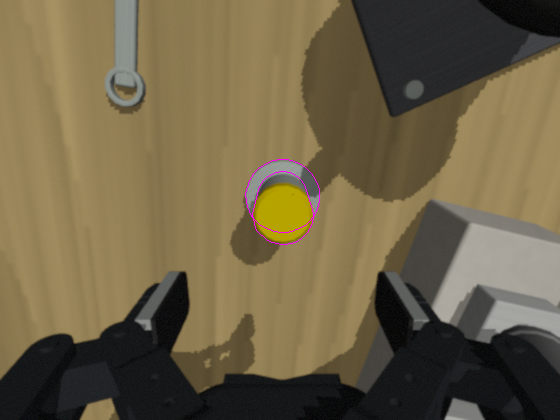

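Run:
```python
from h import *
w=np.load("w11.npy",allow_pickle=True).item()
for z in(.0,.03,.05):print(z,onz(w,(428,203),z),onz(w,(355,420),z),onz(w,(395,310),z))
```

```text
0.0 [0.58155456 0.03371685 0.        ] [ 0.55140623 -0.24216084  0.        ] [ 0.57167415 -0.08545592  0.        ]
0.03 [0.56670722 0.04154333 0.03      ] [ 0.53964449 -0.20609898  0.03      ] [ 0.55783805 -0.06543241  0.03      ]
0.05 [0.556809   0.04676098 0.05      ] [ 0.53180334 -0.18205774  0.05      ] [ 0.54861398 -0.05208341  0.05      ]
```

jog_arm:
  motion:
    - [[0.9,0.4,10],[0.1,0,0.1]]
    - [[0.9,0.4,50],[0.1,0,0.1]]
    - [[0.9,0.4,90],[0.1,0,0.1]]
    - [[0.9,0.4,115],[0.1,0,0.1]]
    - [[0.9,0.4,130],[0.1,0,0.1]]
    - [[0.9,0.4,134],[0.1,0,0.1]]
    - [[0.9,0.4,134],[0.1,0,0.1]]
    - [[0.9,0.4,134],[0.1,0,0.1]]

```text
clock: 20.05
tcp_pos: [0.4444, 0.0311, 0.0174]
ee_rot: [2.142, 2.296, 0.0]
wrist_force: [0.1, -0.9, -0.1]
grip_width: 0.999
```

Run:
```python
from fc import *
w=r.capture("wrist");q=r.sense()
print(q["clock"],q["tcp_pos"],plan(q,np.array([.4435,.0312,.016]),nutT()),q["wrist_force"])
cv2.imwrite("pics/w12.png",w["frame"][:,:,::-1])
```

```text
20.1 [0.4444101  0.03108728 0.01734615] (array([ 0.2, -0.9,  1.3]), array([ 0.06,  0.05, -0.02])) [0.69012764 0.46798325 0.22308743]
```

View pics/w12.png

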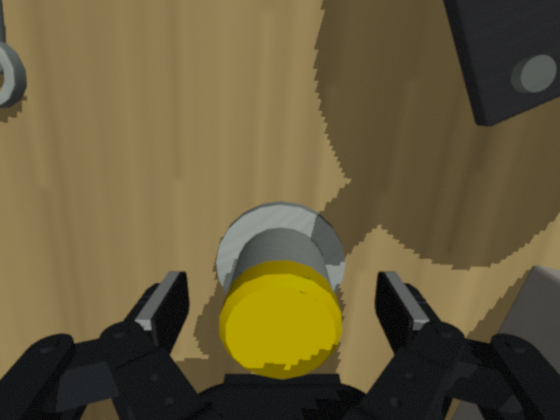

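jog_arm:
  motion:
    - [[0,0,0],[0,0,0]]
    - [[0,0,0],[0,0,0]]
    - [[0,0,0],[0,0,0]]
    - [[0,0,0],[0,0,0]]
    - [[0,0,0],[0,0,0]]
    - [[0,0,0],[0,0,0]]
  grip: 0
  squeeze: 80

```text
clock: 20.85
tcp_pos: [0.4441, 0.0311, 0.0168]
ee_rot: [2.142, 2.297, -0.001]
wrist_force: [0.8, 0.3, 4.5]
grip_width: 0.523
```

jog_arm:
  motion:
    - [[0,0,-2],[0,0,0]]
    - [[0,0,-20],[0,0,0]]
    - [[0,0,-60],[0,0,0]]
    - [[0,0,-110],[0,0,0]]
    - [[0,0,-160],[0,0,0]]
    - [[0,0,-210],[0,0,0]]
    - [[0,0,-240],[0,0,0]]
    - [[0,0,-240],[0,0,0]]

```text
clock: 21.85
tcp_pos: [0.4446, 0.0313, 0.2597]
ee_rot: [2.14, 2.294, 0.004]
wrist_force: [0.5, -0.2, -1.4]
grip_width: 0.529
```

Run:
```python
from fc import *
r.capture("top");r.capture("top")
w=r.capture("wrist");q=r.sense();np.save("w13.npy",w,allow_pickle=True);np.save("q13.npy",q,allow_pickle=True)
print(q["clock"],q["tcp_pos"],q["grip_width"],q["wrist_force"])
cv2.imwrite("pics/w13.png",w["frame"][:,:,::-1])
```

```text
22.0 [0.44337162 0.03130223 0.25456029] 0.5250695766383592 [ 0.03661034 -0.23084552 -1.13703372]
```

View pics/w13.png

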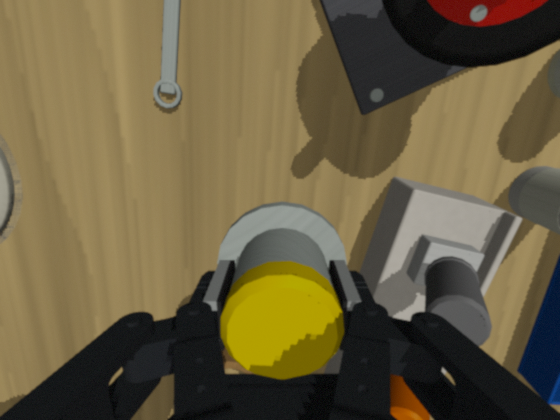

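```bash
cat > nutfit.py <<'E'
from h import *
def nutpose(q,x):
    T=R.from_rotvec(q["ee_rot"]).as_matrix();P=q["tcp_pos"]
    z=np.array([x[3],x[4],-1.]);z/=np.linalg.norm(z);y=np.cross(z,[1,0,0]);y/=np.linalg.norm(y)
    return P+T@np.array(x[:3]),T@np.c_[np.cross(y,z),y,z]
def overlay(w,q,x,name):
    o,F=nutpose(q,x);x0,y0=200,190
    im=cv2.resize(w["frame"][y0:y0+200,x0:x0+170,::-1],None,fx=3,fy=3,interpolation=cv2.INTER_CUBIC)
    for s in([(0,.034)],[(.007,.034)],[(.06,.023)],[(.007,.023)]):
        cv2.polylines(im,[((hull(w,o,F,s)[:,0]-[x0,y0]+.5)*3-.5).round().astype(int)],True,(255,0,255),1)
    cv2.imwrite(name,im)
if __name__=="__main__":
    w=np.load("w13.npy",allow_pickle=True).item();q=np.load("q13.npy",allow_pickle=True).item()
    overlay(w,q,[-.0002,0,.0168,0,0],"pics/n13.png")
E
python3 nutfit.py
```

```text
(no output)
```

View pics/n13.png

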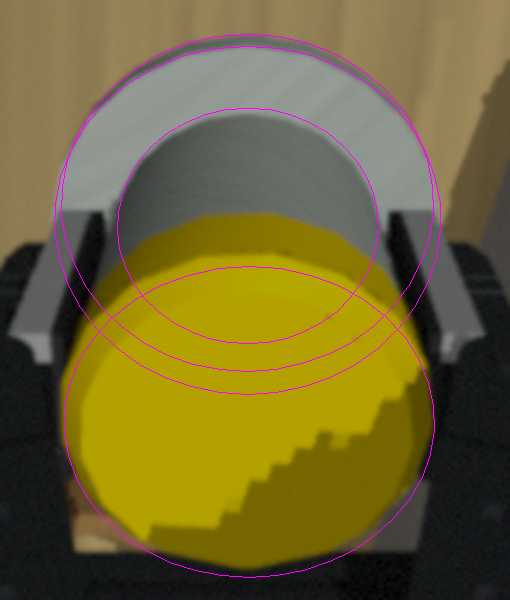

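```bash
cat >> h.py <<'E'
_y=np.load("axf.npy")
AX=(_y[:3],frame(_y[3],np.radians(26.0)))
def nuttool(s,dx=0,dy=0):
    "tool pose with nut underside s above spacer face"
    o,F=AX;T=toolrot(F);return o+F[:,2]*(s+.0168)+T@np.array([dx,dy,0]),T
E
python3 - <<'E'
from cell import r
from h import *
q=r.sense()
for s in(.12,.07):p,T=nuttool(s);print(s,p,plan(q,p,T))
E
```

```text
0.12 [0.51410913 0.19543807 0.28069716] (array([158.8,  81.9, -26.5]), array([-25.8 ,   5.64, -24.45]))
0.07 [0.53330555 0.20601731 0.23575745] (array([168.1, 101.9,  18.3]), array([-25.8 ,   5.64, -24.45]))
```

jog_arm:
  motion:
    - [[20,10,-30],[-4,1,-4]]
    - [[60,30,-35],[-10,2,-9]]
    - [[158.8,82,-26.5],[-25.8,5.6,-24.4]]
    - [[158.8,82,-26.5],[-25.8,5.6,-24.4]]
    - [[158.8,82,-26.5],[-25.8,5.6,-24.4]]
    - [[158.8,82,-26.5],[-25.8,5.6,-24.4]]
    - [[158.8,82,-26.5],[-25.8,5.6,-24.4]]
    - [[158.8,82,-26.5],[-25.8,5.6,-24.4]]

```text
clock: 23.0
tcp_pos: [0.515, 0.1949, 0.2831]
ee_rot: [1.453, 2.455, 0.569]
wrist_force: [-0.3, 0.1, -0.4]
grip_width: 0.525
```

jog_arm:
  motion:
    - [[0,0,0],[0,0,0]]
    - [[0,0,0],[0,0,0]]

```text
clock: 23.25
tcp_pos: [0.5148, 0.1952, 0.2825]
ee_rot: [1.453, 2.456, 0.568]
wrist_force: [0.1, -0.5, -0.2]
grip_width: 0.528
```

Run:
```python
from nutfit import *
from cell import r
r.capture("top")
s=r.capture("scene");w=r.capture("wrist");q=r.sense();np.save("w14.npy",w,allow_pickle=True);np.save("q14.npy",q,allow_pickle=True)
print(q["clock"],q["tcp_pos"],q["grip_width"],q["wrist_force"])
for k in(.12,.06,.045):p,T=nuttool(k);print(k,plan(q,p,T))
o,F=AX
im=w["frame"][:,:,::-1].copy()
n,N=nutpose(q,[-.0002,0,.0168,0,0])
for sx in([(-.011,_y[4])] if False else [(-.011,.0524)],[(-.006,.032),(-.011,.032)],[(0,.014),(.0455,.014),(.05,.0095)]):
    cv2.polylines(im,[hull(w,o,F,sx)[:,0].round().astype(int)],True,(0,255,0),1)
for sx in([(0,.034)],[(.06,.023)]):cv2.polylines(im,[hull(w,n,N,sx)[:,0].round().astype(int)],True,(255,0,255),1)
cv2.imwrite("pics/w14.png",im);crop(s,250,80,120,100,6,"pics/s14.png")
```

```text
23.4 [0.51472782 0.19533278 0.28235624] 0.5262134247423206 [-0.40512367  0.21389557 -2.51796023]
0.12 (array([ 0.4, -1.2,  1.3]), array([ 0.11,  0.11, -0.02]))
0.06 (array([ 0.5, -1.3, 61.3]), array([ 0.11,  0.11, -0.02]))
0.045 (array([ 0.5, -1.3, 76.3]), array([ 0.11,  0.11, -0.02]))
```

View pics/w14.png

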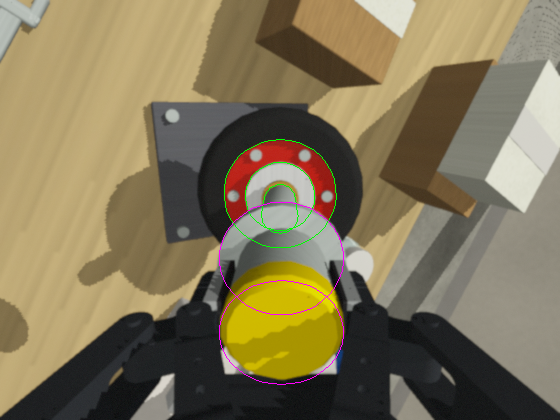

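View pics/s14.png

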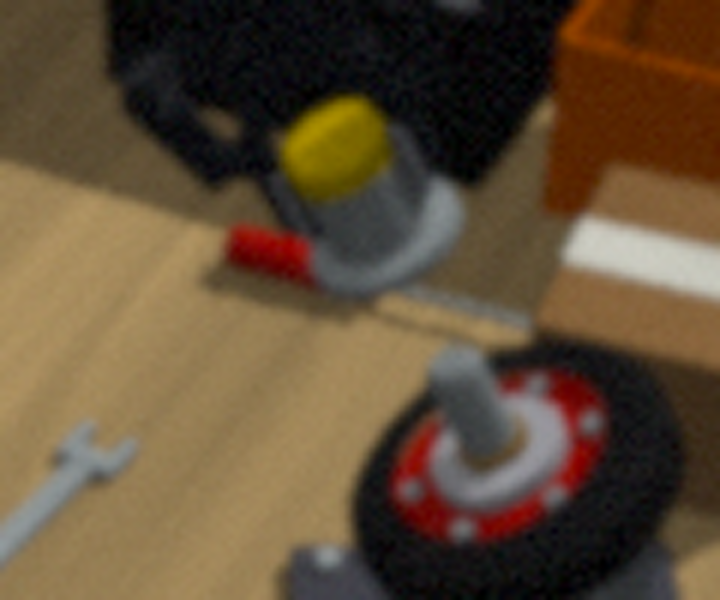

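jog_arm:
  motion:
    - [[0.4,-1.2,15],[0.1,0.1,0]]
    - [[0.5,-1.3,35],[0.1,0.1,0]]
    - [[0.5,-1.3,50],[0.1,0.1,0]]
    - [[0.5,-1.3,61],[0.1,0.1,0]]
    - [[0.5,-1.3,61],[0.1,0.1,0]]
    - [[0.5,-1.3,61],[0.1,0.1,0]]

```text
clock: 24.15
tcp_pos: [0.5372, 0.2082, 0.2278]
ee_rot: [1.452, 2.458, 0.569]
wrist_force: [0.3, -0.1, -1.2]
grip_width: 0.526
```

Run:
```python
from nutfit import *
from cell import r
r.capture("top")
s=r.capture("scene");w=r.capture("wrist");q=r.sense()
print(q["clock"],q["tcp_pos"],q["grip_width"],q["wrist_force"])
for k in(.06,.045,.037):p,T=nuttool(k);print(k,plan(q,p,T))
o,F=AX
n,N=nutpose(q,[-.0002,0,.0168,0,0])
x0,y0=195,90
im=cv2.resize(w["frame"][y0:y0+200,x0:x0+180,::-1],None,fx=3,fy=3,interpolation=cv2.INTER_CUBIC)
tr=lambda H:[((H[:,0]-[x0,y0]+.5)*3-.5).round().astype(int)]
for sx in([(-.011,.0524)],[(-.006,.032),(-.011,.032)]):cv2.polylines(im,tr(hull(w,o,F,sx)),True,(0,255,0),1)
for sx in([(0,.034)],):cv2.polylines(im,tr(hull(w,n,N,sx)),True,(255,0,255),1)
cv2.imwrite("pics/w15.png",im)
crop(s,280,95,90,75,8,"pics/s15.png")
```

```text
24.3 [0.53719122 0.208166   0.22818469] 0.5286657379603883 [ 0.20475218  0.63441672 -0.40283975]
0.06 (array([-0. , -0.7,  1.2]), array([ 0.11,  0.03, -0.01]))
0.045 (array([ 0. , -0.7, 16.2]), array([ 0.11,  0.03, -0.01]))
0.037 (array([ 0. , -0.7, 24.2]), array([ 0.11,  0.03, -0.01]))
```

View pics/w15.png

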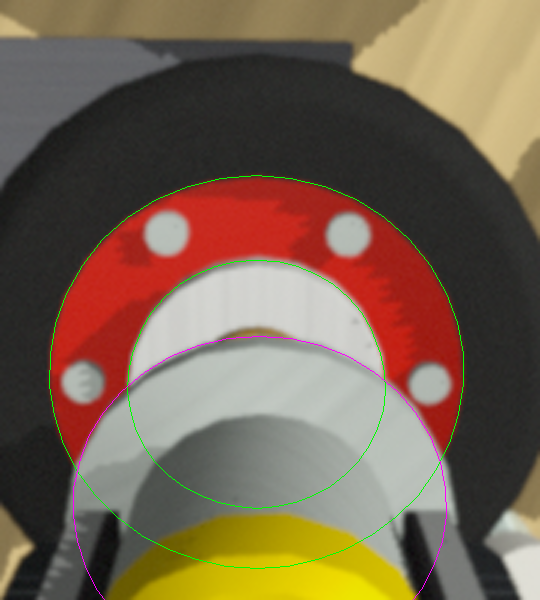

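View pics/s15.png

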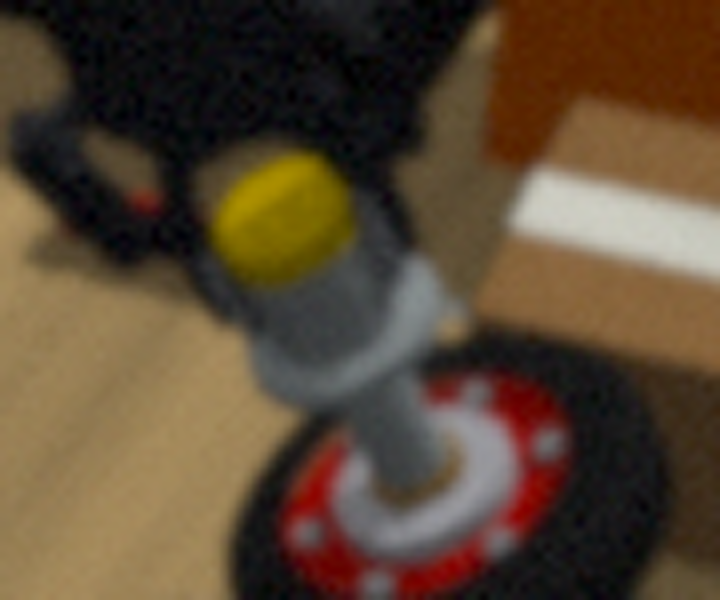

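jog_arm:
  motion:
    - [[0,-0.7,4],[0.1,0,0]]
    - [[0,-0.7,9],[0.1,0,0]]
    - [[0,-0.7,13],[0.1,0,0]]
    - [[0,-0.7,15],[0.1,0,0]]
    - [[0,-0.7,15],[0.1,0,0]]

```text
clock: 24.92
tcp_pos: [0.5422, 0.211, 0.2129]
ee_rot: [1.454, 2.46, 0.566]
wrist_force: [-0.2, 0.2, -1.9]
grip_width: 0.527
```

Run:
```python
from nutfit import *
from cell import r
q=r.sense();T0=R.from_rotvec(q["ee_rot"]).as_matrix()
print(q["clock"],"F tool",T0.T@q["wrist_force"],"M",T0.T@q["wrist_torque"])
for k in(.046,.037):p,T=nuttool(k);print(k,plan(q,p,T))
```

```text
24.925 F tool [ 0.25282634 -0.93663444  1.69034896] M [ 0.2125286  -0.00815807  0.01715386]
0.046 (array([-0.1,  0.9, -1. ]), array([-0.11,  0.  , -0.02]))
0.037 (array([-0.1,  0.9,  8. ]), array([-0.11,  0.  , -0.02]))
```

jog_arm:
  motion:
    - [[0,0.4,3],[0,0,0]]
    - [[0,0.4,6],[0,0,0]]
    - [[0,0.4,8],[0,0,0]]
    - [[0,0.4,8],[0,0,0]]

```text
clock: 25.42
tcp_pos: [0.5455, 0.2129, 0.2059]
ee_rot: [1.454, 2.46, 0.566]
wrist_force: [0.0, -0.7, 0.2]
grip_width: 0.528
```

```bash
cat > st.py <<'E'
from nutfit import *
from cell import r
q=r.sense();T0=R.from_rotvec(q["ee_rot"]).as_matrix()
print(q["clock"],"F tool",np.round(T0.T@q["wrist_force"],1),"M",np.round(T0.T@q["wrist_torque"],2))
for k in(.037,0):p,T=nuttool(k);print(k,plan(q,p,T))
E
python3 st.py
```

```text
25.425 F tool [-0.6 -0.2 -0.4] M [ 0.34  0.   -0.03]
0.037 (array([-0.1,  0.5,  0. ]), array([-0.11,  0.  , -0.01]))
0 (array([-0.1,  0.5, 37. ]), array([-0.11,  0.  , -0.01]))
```

jog_arm:
  motion:
    - [[0,0.3,2],[0,0,0]]
    - [[0,0.3,4],[0,0,0]]
    - [[0,0.3,6],[0,0,0]]
    - [[0,0.3,8],[0,0,0]]

```text
clock: 25.92
tcp_pos: [0.5487, 0.2144, 0.2007]
ee_rot: [1.453, 2.459, 0.566]
wrist_force: [-7.4, -3.5, 6.5]
grip_width: 0.524
```

```bash
python3 st.py
```

```text
25.925 F tool [ 0.5 -4.5 -9.4] M [ 1.12 -0.04  0.05]
0.037 (array([ 0.1, -0.4, -6.2]), array([-0.05,  0.05, -0.  ]))
0 (array([ 0.1, -0.4, 30.8]), array([-0.05,  0.05, -0.  ]))
```

jog_arm:
  motion:
    - [[0,-0.8,1],[0,0,0]]
    - [[0,-0.8,3],[0,0,0]]
    - [[0,-0.8,5],[0,0,0]]
    - [[0,-0.8,7],[0,0,0]]

```text
clock: 26.42
tcp_pos: [0.5512, 0.2157, 0.1952]
ee_rot: [1.452, 2.458, 0.568]
wrist_force: [-7.4, -4.5, 8.4]
grip_width: 0.531
```

```bash
python3 st.py
```

```text
26.425 F tool [ -0.4  -4.  -11.4] M [0.92 0.04 0.03]
0.037 (array([  0.1,  -0.5, -12.4]), array([0.07, 0.06, 0.  ]))
0 (array([ 0.2, -0.5, 24.6]), array([0.07, 0.06, 0.  ]))
```

jog_arm:
  motion:
    - [[0,-0.6,2],[0,0,0]]
    - [[0,-0.8,4],[0,0,0]]
    - [[0,-0.8,6],[0,0,0]]
    - [[0,-0.8,8],[0,0,0]]
    - [[0,-0.8,10],[0,0,0]]

```text
clock: 27.05
tcp_pos: [0.5548, 0.2176, 0.1865]
ee_rot: [1.452, 2.457, 0.57]
wrist_force: [-7.1, -3.2, 8.7]
grip_width: 0.526
```

```bash
cat >> st.py <<'E'
w=r.capture("wrist");overlay(w,q,[-.0002,0,.0168,0,0],"pics/n_now.png");
s=r.capture("scene");crop(s,290,110,80,67,8,"pics/s_now.png")
E
python3 st.py
```

```text
27.05 F tool [  0.6  -3.1 -11.3] M [0.75 0.03 0.08]
0.037 (array([  0.2,  -0.3, -22. ]), array([0.15, 0.07, 0.01]))
0 (array([ 0.2, -0.4, 15. ]), array([0.15, 0.07, 0.01]))
```

View pics/n_now.png

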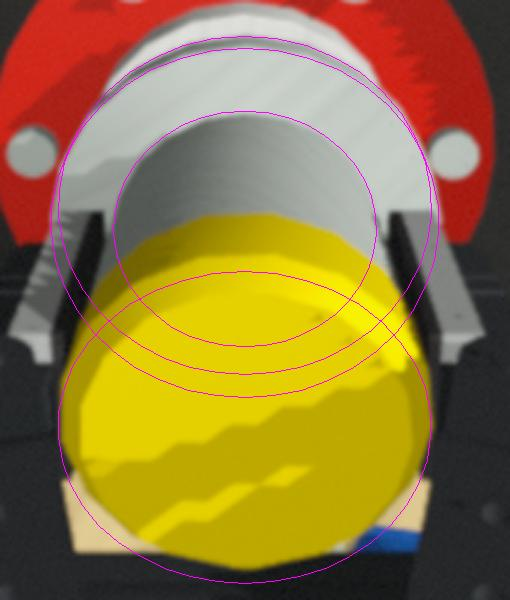

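View pics/s_now.png

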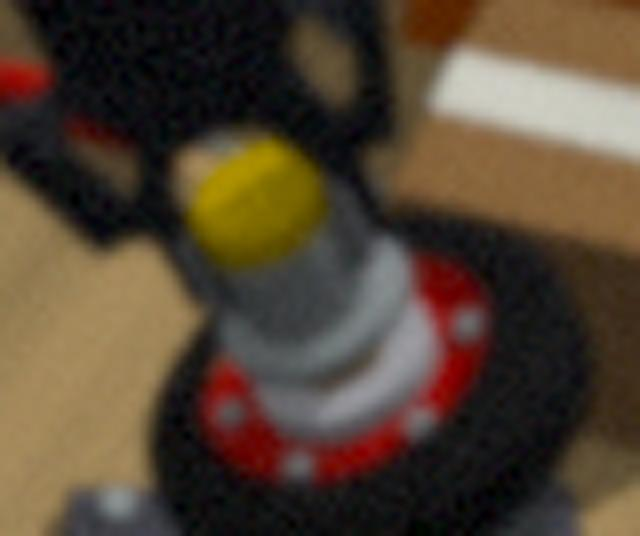

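jog_arm:
  motion:
    - [[0,-0.6,2],[0,0,0]]
    - [[0,-0.8,4],[0,0,0]]
    - [[0,-0.8,6],[0,0,0]]
    - [[0,-0.8,8],[0,0,0]]
    - [[0,-0.8,10],[0,0,0]]
    - [[0,-0.8,11.5],[0,0,0]]

```text
clock: 27.9
tcp_pos: [0.5589, 0.2199, 0.1762]
ee_rot: [1.451, 2.456, 0.571]
wrist_force: [-5.9, -2.7, 10.4]
grip_width: 0.528
```

```bash
python3 st.py
```

```text
27.9 F tool [  0.5  -1.2 -12.2] M [0.58 0.1  0.06]
0.037 (array([  0.2,   0.1, -33.3]), array([0.21, 0.07, 0.  ]))
0 (array([ 0.2, -0. ,  3.7]), array([0.21, 0.07, 0.  ]))
```

jog_arm:
  motion:
    - [[0,-0.3,1],[0,0,0]]
    - [[0,-0.3,2],[0,0,0]]

```text
clock: 28.25
tcp_pos: [0.5595, 0.2202, 0.1745]
ee_rot: [1.451, 2.456, 0.571]
wrist_force: [-4.7, -3.1, 9.8]
grip_width: 0.53
```

jog_arm:
  motion:
    - [[0,0,0.7],[0,0,0]]
    - [[0,0,1.4],[0,0,0]]

```text
clock: 28.5
tcp_pos: [0.56, 0.2205, 0.1732]
ee_rot: [1.451, 2.456, 0.571]
wrist_force: [-5.4, -3.0, 9.2]
grip_width: 0.532
```

```bash
python3 st.py
```

```text
28.5 F tool [ -0.   -1.5 -11. ] M [0.49 0.07 0.05]
0.037 (array([  0.1,   0.3, -36.6]), array([0.23, 0.07, 0.01]))
0 (array([0.2, 0.1, 0.4]), array([0.23, 0.07, 0.01]))
```

View pics/s_now.png

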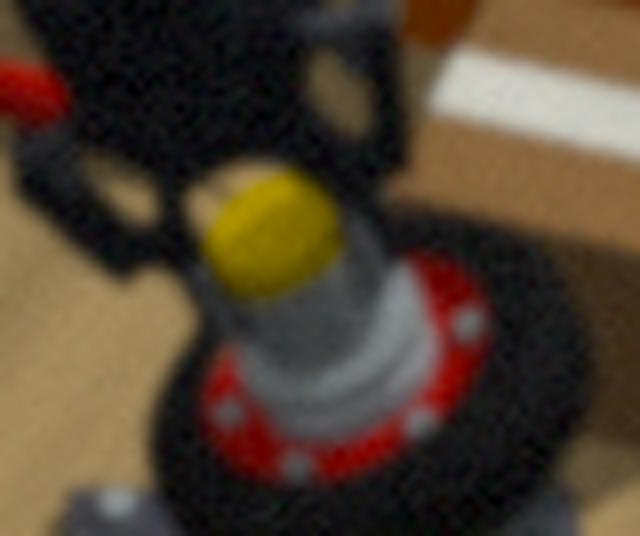

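jog_arm:
  motion:
    - [[0,0,0.7],[0,0,0]]
    - [[0,0,1.4],[0,0,0]]

```text
clock: 28.85
tcp_pos: [0.5602, 0.2206, 0.1729]
ee_rot: [1.451, 2.456, 0.571]
wrist_force: [-14.6, -6.4, 16.8]
grip_width: 0.528
```

jog_arm:
  motion:
    - [[0,0,0.5],[0,0,0]]
    - [[0,0,1.0],[0,0,0]]

```text
clock: 29.1
tcp_pos: [0.5602, 0.2206, 0.1729]
ee_rot: [1.451, 2.456, 0.57]
wrist_force: [-18.9, -8.9, 21.4]
grip_width: 0.529
```

```bash
python3 st.py
```

```text
29.1 F tool [  1.3  -9.3 -28.5] M [2.06 0.15 0.09]
0.037 (array([  0.1,   0.1, -36.9]), array([0.2 , 0.09, 0.03]))
0 (array([ 0.2, -0. ,  0.1]), array([0.2 , 0.09, 0.03]))
```

jog_arm:
  motion:
    - [[0,-0.5,-1.2],[0,0,0]]
    - [[0,-0.5,-1.2],[0,0,0]]

```text
clock: 29.45
tcp_pos: [0.5601, 0.2206, 0.173]
ee_rot: [1.45, 2.455, 0.572]
wrist_force: [-8.2, -3.8, 12.8]
grip_width: 0.529
```

jog_arm:
  motion:
    - [[0,0,0],[0,0,0]]
    - [[0,0,0],[0,0,0]]
    - [[0,0,0],[0,0,0]]
    - [[0,0,0],[0,0,0]]
    - [[0,0,0],[0,0,0]]
    - [[0,0,0],[0,0,0]]
  grip: 100

```text
clock: 30.2
tcp_pos: [0.559, 0.2203, 0.168]
ee_rot: [1.454, 2.46, 0.566]
wrist_force: [-0.5, 0.1, 0.8]
grip_width: 1.003
```

jog_arm:
  motion:
    - [[0,0,-15],[0,0,0]]
    - [[0,0,-45],[0,0,0]]
    - [[0,0,-85],[0,0,0]]
    - [[0,0,-120],[0,0,0]]
    - [[0,0,-135],[0,0,0]]
    - [[0,0,-135],[0,0,0]]
    - [[0,0,-135],[0,0,0]]

```text
clock: 31.08
tcp_pos: [0.5072, 0.1918, 0.2875]
ee_rot: [1.455, 2.462, 0.564]
wrist_force: [-0.3, 0.6, 0.2]
grip_width: 0.995
```

Run:
```python
from nutfit import *
from cell import r
r.capture("top")
s=r.capture("scene");w=r.capture("wrist");q=r.sense()
print(q["clock"],q["tcp_pos"],q["grip_width"],q["wrist_force"])
o,F=AX
for im0,n,(x0,y0,ww,hh,k) in((w,"w20",(180,90,200,200,3)),(s,"s20",(290,110,80,67,8))):
    im=cv2.resize(im0["frame"][y0:y0+hh,x0:x0+ww,::-1],None,fx=k,fy=k,interpolation=cv2.INTER_CUBIC)
    for sx in([(0,.034),(.007,.034)],[(0.007,.023),(.06,.023)],[(-.011,.0524)]):
        cv2.polylines(im,[((hull(im0,o,F,sx)[:,0]-[x0,y0]+.5)*k-.5).round().astype(int)],True,(0,255,0),1)
    cv2.imwrite(f"pics/{n}.png",im)
cv2.imwrite("pics/s20f.png",s["frame"][:,:,::-1])
```

```text
31.225 [0.50723027 0.19190915 0.2874248 ] 1.00198045792863 [ 0.17135193  0.0106485  -1.187978  ]
```

View pics/w20.png

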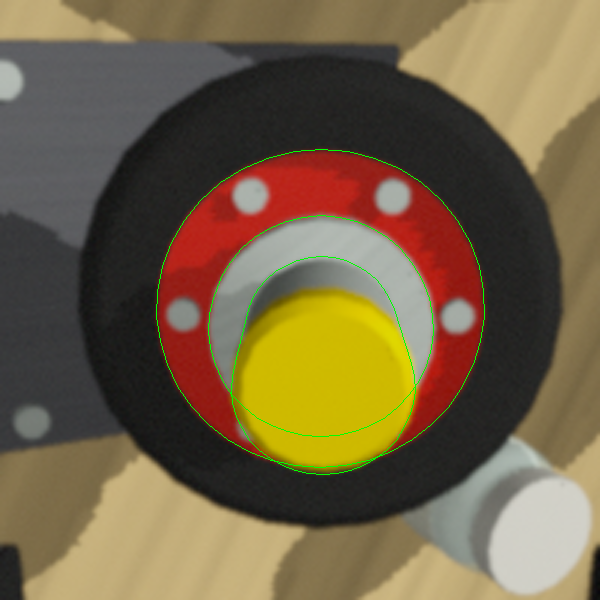

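View pics/s20.png

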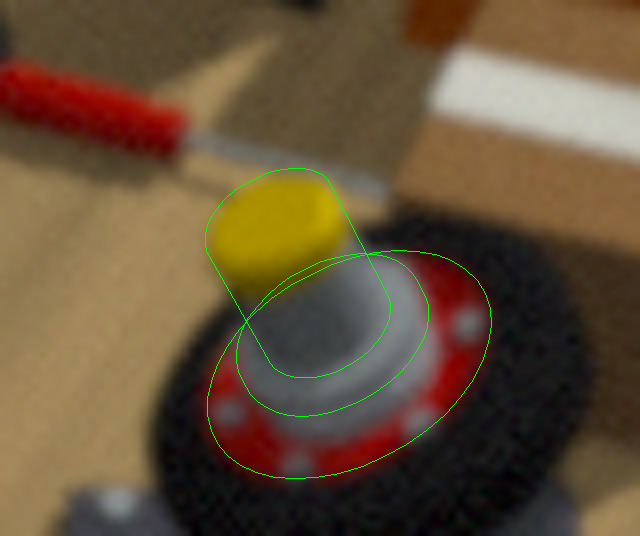

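View pics/s20f.png

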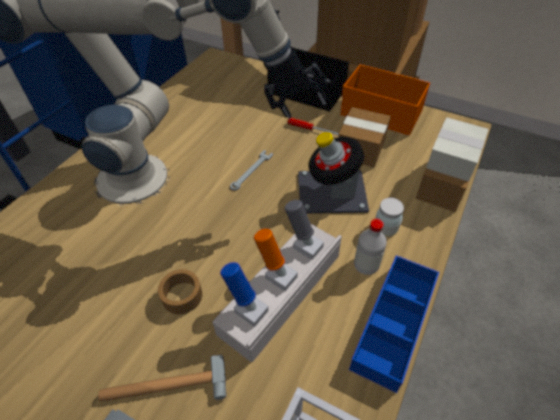

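Run:
```python
from fc import *
W=[r.capture("scene"),r.capture("top")]
secs=[(0,.0235),(.004,.0235),(.006,.022),(.09,.022)]
o0,F0=PEG;C=[]
for w,n in zip(W,("scene","top")):
    q2=r.outline_of("cup",n);print(n,[(round(a["score"],2),np.round(a["xy"])) for a in q2][:2])
    for a in q2:
        if abs(a["xy"][0]-(270 if n=="scene" else 335))<15: C.append((w,sub(a["region"])));break
def res(x): return np.concatenate([dist(c,hull(w,x[:3],frame(x[3],x[4]),secs))/np.sqrt(len(c)) for w,c in C])
b=least_squares(res,np.r_[o0-.084*F0[:,2],np.radians(-190),.44],x_scale=[.01]*3+[.1]*2,diff_step=1e-3,loss="soft_l1",f_scale=.1)
Z=frame(b.x[3],b.x[4])[:,2]
print(np.degrees(b.x[3:]),b.cost,"mouth",F0.T@(b.x[:3]-o0),"inner end",F0.T@(b.x[:3]+.084*Z-o0),"mid",F0.T@(b.x[:3]+.045*Z-o0))
for w,n in zip(W,("scene","top")):
  print([(np.round(a["xy"],1),round(a["score"],2)) for a in r.pinpoint("cup_mid",n)][:2],proj(w,o0-.039*F0[:,2]))
x0,y0=235,215
im=cv2.resize(W[0]["frame"][y0:y0+75,x0:x0+75,::-1],None,fx=8,fy=8,interpolation=cv2.INTER_CUBIC)
cv2.polylines(im,[((hull(W[0],o0-.084*F0[:,2],F0,secs)[:,0]-[x0,y0]+.5)*8-.5).round().astype(int)],True,(0,255,0),1)
cv2.imwrite("pics/c20.png",im);print(r.sense()["clock"])
```

```text
scene [(0.6, array([272., 248.]))]
top [(0.83, array([335., 200.])), (0.73, array([234., 144.]))]
[-188.71946942   19.81852824] 0.250188275626966 mouth [ 0.00621274  0.00031561 -0.07768242] inner end [-0.00167919  0.00125018  0.00594081] mid [ 0.00198492  0.00081627 -0.03288426]
[(array([270.5, 246.1]), 0.8)] [270.75504479 250.9497328 ]
[(array([333.9, 197.8]), 0.54), (array([207.9, 206.5]), 0.32)] [334.68202501 197.47417254]
31.525
```

View pics/c20.png

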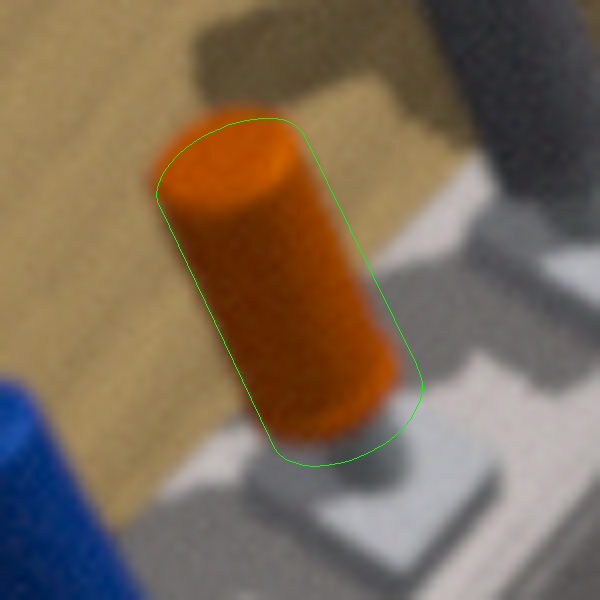

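Run:
```python
from h import *
s=np.load("s8.npy",allow_pickle=True).item();s0=np.load("s.npy",allow_pickle=True).item();t0=np.load("t.npy",allow_pickle=True).item()
o0,F0=PEG
for w,n,(x0,y0) in((s0,"a",(235,215)),(t0,"b",(300,165))):
    im=cv2.resize(w["frame"][y0:y0+66,x0:x0+66,::-1],None,fx=6,fy=6,interpolation=cv2.INTER_CUBIC)
    cv2.polylines(im,[((hull(w,o0,F0,[(-.11,.012),(0,.012)])[:,0]-[x0,y0]+.5)*6-.5).round().astype(int)],True,(0,255,0),1)
    cv2.imwrite(f"pics/p{n}.png",im)
cv2.imwrite("pics/pp.png",np.hstack([cv2.imread("pics/pa.png"),cv2.imread("pics/pb.png")]))
secs=[(0,.0235),(.004,.0235),(.006,.022),(.09,.022)]
C=[]
for w in(s0,t0):
    h=cv2.cvtColor(w["frame"],cv2.COLOR_RGB2HSV);m=((h[...,0]>105)&(h[...,0]<125)&(h[...,1]>150)).astype(np.uint8)
    bx=(slice(255,320),slice(210,265)) if w is s0 else (slice(180,225),slice(355,395))
    k=np.zeros_like(m);k[bx]=m[bx];k=cv2.morphologyEx(k,cv2.MORPH_CLOSE,np.ones((5,5)));c=sub(k);print(c.min(0),c.max(0));C.append((w,c))
row=F0[:,1]
for sg in(1,-1):
    def res(x): return np.concatenate([dist(c,hull(w,x[:3],frame(x[3],x[4]),secs))/np.sqrt(len(c)) for w,c in C])
    p0=o0+sg*.11*row
    b=least_squares(res,np.r_[p0-.084*F0[:,2],np.radians(-190),.44],x_scale=[.01]*3+[.1]*2,diff_step=1e-3,loss="soft_l1",f_scale=.1)
    Z=frame(b.x[3],b.x[4])[:,2]
    print(sg,b.cost,np.degrees(b.x[3:]),"mid rel tip",F0.T@(b.x[:3]+.045*Z-p0))
```

```text
[220.625 262.625] [254.375 305.375]
[363.625 192.625] [382.375 216.375]
1 1.2735413959140944 [-189.89997173   20.60142677] mid rel tip [-0.0011558  -0.00031134 -0.03786263]
-1 1.2735386634885117 [-189.87141508   20.60540658] mid rel tip [-0.00115734  0.21968783 -0.03785918]
```

View pics/pp.png

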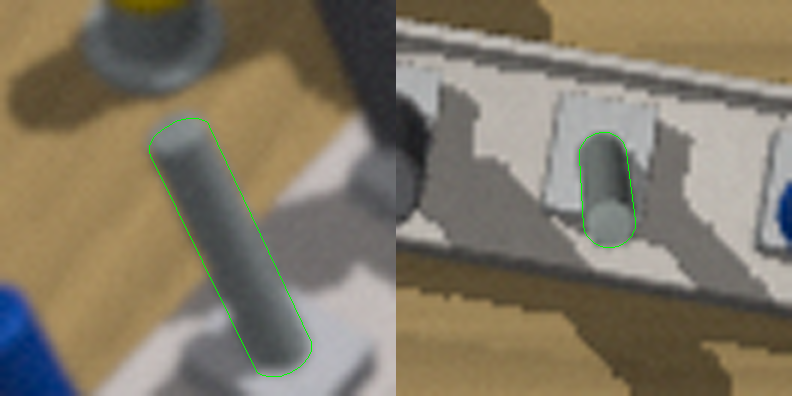

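Run:
```python
from cell import r
from h import *
q=r.sense();o,F=PEG
for k in(.09,.02,.007):print(k,o+F[:,2]*k,plan(q,o+F[:,2]*k,toolrot(F)))
```

```text
0.09 [ 0.52343378 -0.13275096  0.27153443] (array([-292.1, -135.9,  -46.4]), array([  0.67, -17.01,  35.59]))
0.02 [ 0.55272973 -0.13823355  0.20819654] (array([-311. , -142.9,   20.6]), array([  0.67, -17.01,  35.59]))
0.007 [ 0.55817041 -0.13925174  0.19643379] (array([-314.6, -144.2,   33.1]), array([  0.67, -17.01,  35.59]))
```

jog_arm:
  motion:
    - [[-40,-20,-50],[0,-2,5]]
    - [[-292,-136,-48],[0.7,-17,35.6]]
    - [[-292,-136,-48],[0.7,-17,35.6]]
    - [[-292,-136,-48],[0.7,-17,35.6]]
    - [[-292,-136,-48],[0.7,-17,35.6]]
    - [[-292,-136,-48],[0.7,-17,35.6]]
    - [[-292,-136,-46.4],[0.7,-17,35.6]]
    - [[-292,-136,-46.4],[0.7,-17,35.6]]
  grip: 0
  squeeze: 30

```text
clock: 32.52
tcp_pos: [0.5233, -0.1323, 0.2719]
ee_rot: [2.137, 1.773, 0.397]
wrist_force: [-0.1, -0.2, 0.3]
grip_width: -0.003
```

Run:
```python
from cell import r
from h import *
r.capture("top");r.capture("top")
w=r.capture("wrist");q=r.sense();o,F=PEG
secs=[(0,.0235),(.004,.0235),(.006,.022),(.09,.022)]
for k in(.09,.02,.007):print(k,plan(q,o+F[:,2]*k,toolrot(F)),q["clock"])
im=w["frame"][:,:,::-1].copy()
cv2.polylines(im,[hull(w,o-.084*F[:,2],F,secs)[:,0].round().astype(int)],True,(0,255,0),1)
for a in r.outline_of("cup","wrist")[:1]:
    c=sub(a["region"]);print(a["score"],c.min(0),c.max(0))
    def res(x): return dist(c,hull(w,x[:3],frame(x[3],x[4]),secs))
    b=least_squares(res,np.r_[o-.084*F[:,2],np.radians(-190),.4],x_scale=[.01]*3+[.1]*2,diff_step=1e-3,loss="soft_l1")
    Z=frame(b.x[3],b.x[4])[:,2];print(b.cost/len(c),np.degrees(b.x[3:]),"mid",F.T@(b.x[:3]+.045*Z-o))
    cv2.polylines(im,[hull(w,b.x[:3],frame(b.x[3],b.x[4]),secs)[:,0].round().astype(int)],True,(255,0,0),1)
cv2.imwrite("pics/w21.png",im)
```

```text
0.09 (array([-1.1, -0.3,  0.9]), array([ 0.05, -0.05,  0.08])) 32.675
0.02 (array([-1.2, -0.3, 70.9]), array([ 0.05, -0.05,  0.08])) 32.675
0.007 (array([-1.2, -0.3, 83.9]), array([ 0.05, -0.05,  0.08])) 32.675
0.91 [250.625 169.625] [308.375 248.375]
0.0930914679852711 [-189.19258972   22.63229446] mid [ 0.00421622  0.00187166 -0.04168383]
```

View pics/w21.png

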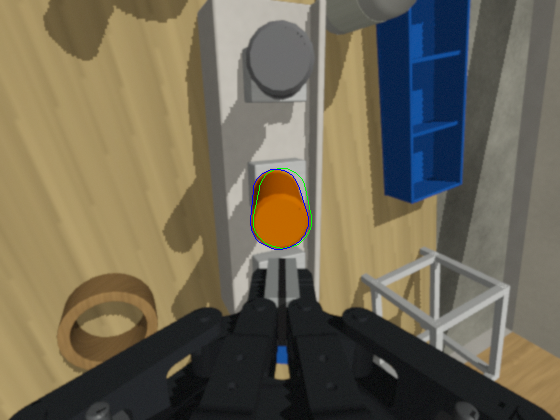

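jog_arm:
  motion:
    - [[-1.2,-0.3,25],[0,0,0]]
    - [[-1.2,-0.3,50],[0,0,0]]
    - [[-1.2,-0.3,66],[0,0,0]]
    - [[-1.2,-0.3,70],[0,0,0]]
    - [[-1.2,-0.3,73],[0,0,0]]
    - [[-1.2,-0.3,75],[0,0,0]]

```text
clock: 33.48
tcp_pos: [0.5545, -0.1398, 0.2049]
ee_rot: [2.135, 1.772, 0.397]
wrist_force: [1.7, 0.5, -0.1]
grip_width: 0.0
```

jog_arm:
  motion:
    - [[0,0,1.5],[0,0,0]]
    - [[0,0,3],[0,0,0]]

```text
clock: 33.72
tcp_pos: [0.5555, -0.14, 0.2015]
ee_rot: [2.136, 1.773, 0.397]
wrist_force: [-1.2, -0.8, -0.3]
grip_width: -0.001
```

jog_arm:
  motion:
    - [[0,0,1.2],[0,0,0]]
    - [[0,0,2.5],[0,0,0]]

```text
clock: 33.98
tcp_pos: [0.5562, -0.1401, 0.1997]
ee_rot: [2.136, 1.773, 0.396]
wrist_force: [-8.2, 2.1, 8.8]
grip_width: 0.003
```

jog_arm:
  motion:
    - [[0,0,0.8],[0,0,0]]
    - [[0,0,1.2],[0,0,0]]

```text
clock: 34.22
tcp_pos: [0.5563, -0.1402, 0.1997]
ee_rot: [2.136, 1.773, 0.396]
wrist_force: [-12.9, 2.6, 10.6]
grip_width: 0.002
```

jog_arm:
  motion:
    - [[0,0,-10],[0,0,0]]
    - [[0,0,-40],[0,0,0]]
    - [[0,0,-90],[0,0,0]]
    - [[0,0,-120],[0,0,0]]
    - [[0,0,-120],[0,0,0]]
    - [[0,0,-120],[0,0,0]]

```text
clock: 34.98
tcp_pos: [0.5068, -0.1309, 0.3049]
ee_rot: [2.138, 1.774, 0.396]
wrist_force: [-0.4, -0.1, -1.5]
grip_width: 0.003
```

Run:
```python
from cell import r
import cv2,numpy as np
s=r.capture("scene");t=r.capture("top");q=r.sense();print(q["clock"],q["tcp_pos"],q["wrist_force"])
im=np.vstack([s["frame"][60:360,150:550,::-1],t["frame"][80:380,100:500,::-1]]);cv2.imwrite("pics/fin.png",im)
```

```text
35.075 [ 0.50674615 -0.13080648  0.30385408] [-0.05323122  0.88469428 -0.60069987]
```

View pics/fin.png

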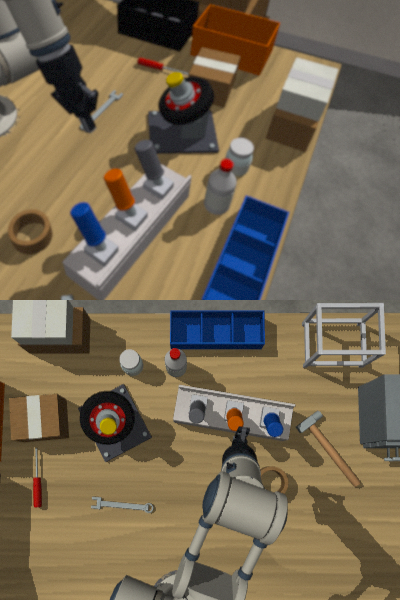

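The final pictures show the cup on the middle peg, the nut on the axle, the bystanders where they were, and the arm clear of everything.

```bash
python3 -c "
from cell import r
print(r.hand_in())"
```

```text
the job is handed in; nothing more can be done
None
```

I hung the orange cup mouth-down on the empty peg, then pressed the push nut down the axle and let go. The job was handed in at about 35 s of the 69 s allowed.

- **Nut:** it slipped over the axle end freely and bit at about 10–12 N. It stopped about 0.1 mm from my estimate of the spacer face, and the push rose to 28 N with no further movement. The wrist picture after letting go shows the flange where it should sit when home.
- **Cup:** after release I pushed its closed end along the peg with closed fingers. It did not move as the wrist force rose from about 12 N to 17 N, so I take it to be all the way on. It leans a few degrees on the peg, as a loose cup would.
- **Checks that disagreed:**
    - For the cup, the overhead and scene cameras put its centre 33 mm below the peg tip and the wrist camera put it at 42 mm, against a nominal 39 mm. The push met it about 3 mm higher than expected.
    - For the nut, the scene camera's overlay was about 3 pixels off the wrist-based position.
    - I trusted the contact stops over the pictures in both cases.
- **Bystanders:** they look unmoved in the last scene and overhead pictures.

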